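Pack the filter cartridges for transport and wedge the row tight

TASK

The water treatment unit is being shipped, so its filter cartridges travel in the wooden rack: unlock the fitted cartridge from the filter head by turning it anticlockwise to its stop and lift it out, and stand it and every spare cartridge upright in the rack, filling any place left over in the row of four with the packing blocks (draw the sliding bulkhead back first if it is in the way). Then run the bulkhead up to the row, take the wedge from its pocket, set it thin end down between the bulkhead and the raked end board, and press it down hard until the row is locked tight. Leave the wedge in, and leave the other things on the bench alone.

Things in the scene. Friction and masses are not known exactly. Their poses are not given: they have to be found in the camera images.
- rack: fixed timber transport rack, a trough 66 mm wide inside (x -33 to 33 mm); origin: centre of its underside, on the bench; z up, the row runs along y. Side boards 10 mm thick, tops at z = 65 mm. Things sit on two rails, tops at z = 36 mm; the slot between the rails is 50 mm wide, for the cartridges' necks. Seated, a cartridge's centre is at z = 86 mm, a block's at 70 mm
- rack_place1 (a point): first place of the row, next to the fixed head board (its face 30 mm beyond this point, to -y; its top at z = 100 mm): rack y = -128 mm, z = 78 mm, the middle of what stands there in a tight row, half-way between that of a cartridge and of a block. Axes as the rack's
- rack_place2 (a point): the same for place 2 of the tight row: rack y = -68 mm
- rack_place3 (a point): the same for place 3 of the tight row: rack y = -8 mm
- rack_place4 (a point): the same for place 4 of the tight row: rack y = 52 mm
- bulkhead (a joint): position in m of the bulkhead, a board 64 x 18 x 56 mm (z = 36 to 92 mm) captive in the rack, sliding along the row with about 1.5 N of friction. 0 = fully back, its row-side face at rack y = 100 mm; it grows towards the head board (rack -y), up to 0.10. With four things tight in the row it stands at 0.018
- bulkhead_tab (a point): grip tab standing up from the middle of the bulkhead, z = 92 to 145 mm: 20 mm across the rack (x), 18 mm along the row (y); this point, on its centre line, is at z = 128 mm. Axes as the rack's. Pinch it across the rack, or push it
- rack_gap (a point): the gap for the wedge when the row is tight, midway between bulkhead and raked end board at rail level (rack y = 110 mm, z = 36 mm): 20 mm wide here. The end board (top at z = 100 mm) leans outward, to +y, by 0.18 rad, like the wedge's taper. The wedge is kept in an open pocket outside the end board, walls up to z = 58 mm. Axes as the rack's
- wedge_mid (a point): loose hardwood wedge, upright, 110 mm long, 40 mm wide along its x (parallel sides, to grip), 20 mm thick at its lower end and 40 mm at the upper. Flat face to its -y, sloping face (0.18 rad) to +y. This point is half-way up, 20 mm from the flat face. It starts thin end down in the pocket, turned as it must be in the gap (axes as the rack's)
- wedge_tip (a point): middle of the wedge's thin lower end, 10 mm from its flat face, 55 mm below and 10 mm to -y of the point above; axes as the wedge's. Driven home in a tight row it comes to about the level of the rails, the wedge's top standing about 50 mm above the bulkhead board
- filter_head: fixed black bayonet filter head, 104 x 94 mm, 37 mm high, with pipe stubs along its y; origin: centre of its underside, z up. In its top is a round hole with two notches along its x: the fitted cartridge's two lugs pass up through them only when they lie along the head's x within about 0.15 rad; pressed hard against the stop they bind, so ease off before lifting
- head_cart_mid (a point): white filter cartridge: upright cylinder 60 mm in diameter, 100 mm high, a neck 22 mm long below, a grip bar 44 x 10 x 8 mm (along its x) across its top; fitted in the filter head. Point: centre of the cylinder, 72 mm above the neck's end, 92 mm above the bench. Two lugs on its neck lie along its x. It starts locked, 1.0 to 1.4 rad clockwise (from above) of release: turn it anticlockwise up to a stop (x axes then agree with the head's), lift 25 mm or more
- spare1_mid (a point): white filter cartridge: upright cylinder 60 mm in diameter, 100 mm high, a neck 22 mm long below, a grip bar 44 x 10 x 8 mm (along its x) across its top; a spare, standing on the bench on its neck's dust cap (48 mm in diameter); may be absent. Point: centre of the cylinder, 72 mm above the cap's underside
- spare2_mid (a point): white filter cartridge: upright cylinder 60 mm in diameter, 100 mm high, a neck 22 mm long below, a grip bar 44 x 10 x 8 mm (along its x) across its top; a spare, standing on the bench on its neck's dust cap (48 mm in diameter); may be absent. Point: centre of the cylinder, 72 mm above the cap's underside
- spare3_mid (a point): white filter cartridge: upright cylinder 60 mm in diameter, 100 mm high, a neck 22 mm long below, a grip bar 44 x 10 x 8 mm (along its x) across its top; a spare, standing on the bench on its neck's dust cap (48 mm in diameter); may be absent. Point: centre of the cylinder, 72 mm above the cap's underside
- block1_mid (a point): plain timber packing block, 60 x 60 mm (x, y) and 68 mm high, standing on the bench. This point is its centre, 34 mm above its underside
- block2_mid (a point): plain timber packing block, 60 x 60 mm (x, y) and 68 mm high, standing on the bench. This point is its centre, 34 mm above its underside
- spanner_big: big black filter spanner, flat, ring 134 mm across with a handle; not part of the job. Origin: on its underside
- spanner_small: small black filter spanner, flat, ring 82 mm across with a handle; not part of the job. Origin: on its underside
- float_switch: yellow and black float switch, 56 mm thick, 105 mm long, lying; not part of the job. Origin: on its underside
- camlock: black hose coupling, 48 mm across, 50 mm high; not part of the job. Origin: on its underside
- brass_fitting: brass fitting, 38 mm across, 40 mm high; not part of the job. Origin: on its underside
- gauge: steel pressure gauge, 56 mm across, 22 mm high, lying; not part of the job. Origin: on its underside
There are look-alikes about, which are no part of the job. Leave any blue, green or turquoise look-alike of the part that bears head_cart_mid alone.

How it is judged (in metres and radians):
On the way, in this order (a step that is already met when the one before it is completed fails the run):
1. the fitted cartridge and every spare stand in the rack (x of head_cart_mid in the frame of rack between -0.009 and 0.009 m and y of head_cart_mid in the frame of rack between -0.148 and 0.072 m and z of head_cart_mid in the frame of rack between 0.08 and 0.092 m and angle between each of head_cart_mid, spare1_mid, spare2_mid, spare3_mid's own z axis and vertical below 0.12 rad and x of spare1_mid in the frame of rack between -0.009 and 0.009 m and y of spare1_mid in the frame of rack between -0.148 and 0.072 m and z of spare1_mid in the frame of rack between 0.08 and 0.092 m and x of spare2_mid in the frame of rack between -0.009 and 0.009 m and y of spare2_mid in the frame of rack between -0.148 and 0.072 m and z of spare2_mid in the frame of rack between 0.08 and 0.092 m and x of spare3_mid in the frame of rack between -0.009 and 0.009 m and y of spare3_mid in the frame of rack between -0.148 and 0.072 m and z of spare3_mid in the frame of rack between 0.08 and 0.092 m), for 0.2 s.
2. the row of four is full and the wedge, standing in the gap, is being driven: it presses on the bulkhead with more than 5 N (distance between any of head_cart_mid, spare1_mid, spare2_mid, spare3_mid, block1_mid, block2_mid and rack_place1 below 0.016 m and distance between any of head_cart_mid, spare1_mid, spare2_mid, spare3_mid, block1_mid, block2_mid and rack_place2 below 0.016 m and distance between any of head_cart_mid, spare1_mid, spare2_mid, spare3_mid, block1_mid, block2_mid and rack_place3 below 0.016 m and distance between any of head_cart_mid, spare1_mid, spare2_mid, spare3_mid, block1_mid, block2_mid and rack_place4 below 0.016 m and x of wedge_tip in the frame of rack between -0.012 and 0.012 m and y of wedge_tip in the frame of rack between 0.104 and 0.116 m and z of wedge_tip in the frame of rack between 0.016 and 0.052 m and angle between wedge_tip's own z axis and vertical below 0.1 rad and contact force between wedge and bulkhead above 5 N), for 0.05 s.
At the end, for the whole second after the job is handed in: All cartridges upright in the rack, on the rails (6 mm) and its middle line (9 mm); four places filled (16 mm); bulkhead at 0.014 to 0.022; wedge upright in the gap, its tip 16 to 52 mm above the rack's underside, still pressing on the bulkhead with over 3 N; all at rest (all of step 1 and distance between any of head_cart_mid, spare1_mid, spare2_mid, spare3_mid, block1_mid, block2_mid and rack_place1 below 0.016 m and distance between any of head_cart_mid, spare1_mid, spare2_mid, spare3_mid, block1_mid, block2_mid and rack_place2 below 0.016 m and distance between any of head_cart_mid, spare1_mid, spare2_mid, spare3_mid, block1_mid, block2_mid and rack_place3 below 0.016 m and distance between any of head_cart_mid, spare1_mid, spare2_mid, spare3_mid, block1_mid, block2_mid and rack_place4 below 0.016 m and x of wedge_tip in the frame of rack between -0.012 and 0.012 m and y of wedge_tip in the frame of rack between 0.104 and 0.116 m and z of wedge_tip in the frame of rack between 0.016 and 0.052 m and angle between wedge_tip's own z axis and vertical below 0.1 rad and value of joint bulkhead between 0.014 and 0.022 m and linear speed of each of head_cart, spare1, spare2, spare3, wedge below 0.02 m/s and contact force between wedge and bulkhead above 3 N); the robot touches nothing.
It fails at once if something that is not part of the job was moved more than 7 cm (distance of any of spanner_big, spanner_small, float_switch, camlock, brass_fitting, gauge from where it was at the start of the episode above 0.07 m).
Of spare1, spare2, spare3 only 1 to 3 are there at a start; the rules pass over those that are not, and their reading is None.
At some moment in a run one of block1, block2 may be knocked a few centimetres aside while the robot is not near it.
It also fails if it takes over 210 s, if anything falls off the work surface, if the arm or the gripper's body presses on something with over 40 N, if the wrist force passes 120 N, or if a joint passes its speed limit or range.

ROBOT

A 6-joint arm with a two-finger parallel gripper is mounted at the origin on the work surface. World frame = base frame: x ahead of the robot, y to its left, z up, the work surface at z = 0. Lengths are in m, angles in degrees, forces in N, time in s.
With the tool pointing down it reaches from about 0.4 to 0.825 m from the base axis. Payload 7 kg.
Tool frame: the origin (TCP) lies at the very end of the fingers, on their centre line; the grasp point (between the pads) lies hold_point_z behind it (hold_point_z is the distance from the TCP to the grasp point, in m); z points along the fingers, y is the direction in which the jaws open and shut (so a half turn about z gives the same grasp; the last joint's range is limited). The gripper opens to 88 mm and grips with 3 to 60 N. Pads are 19 mm wide; open, the fingers measure 130 mm over their backs; the gripper's body (78 mm by 193 mm) begins 47 mm behind the grasp point.
Start: joints at [-53.91, 20.546, 0.682, 0, -70.136, -16.507], TCP at [0.226, -0.636, 0.227] pointing down, gripper open.
Joint ranges: [-176.03, 176.03], [-82.01, 121.73], [-58.28, 71.71], [-173.87, 95.51], [-174.79, -0.11], [-173.66, 173.66]. Speed limits (degrees/s): [136.94, 136.94, 172.46, 180, 180, 180].

INTERFACE

Orientations are given as [roll, pitch, yaw] about the fixed x, y, z axes, in that order (R = Rz(yaw) Ry(pitch) Rx(roll)).
In Python, from plant import get_obs, snapshot, close_job, hold_point_z gives the robot as it stands. The module is installed in compiled form; this text tells all that it offers.
- The arm moves only by the tool jog_arm, never from a script. Its argument "commands" is a list of rows, each a list of 4 numbers: the shift along the world's x, y, z in mm, then the turn about the world's z in degrees. In form: [[x, y, z, turn], ...]. A call has exactly 10 rows; each row shifts and turns the commanded pose from where the row before left it; what a row does not reach is not made up. A row lasts 1/12 s, in which the tool goes at most 41.7 mm and 7.16 degrees, less where a joint would pass 70% of its speed; a pose out of reach is approached as far as the arm can. A call is refused whole if a number of a shift passes 41.7 or a number of a turn 7.16, either way. A call with a gripper value outside its range is refused whole. "fingers" is the finger opening in mm, from 0 to 87.6, set as the call begins (left out, the last holds). The fingers move at their own pace and stop on an object; the grip force is fixed at half the most. Time passes only in rows, so rows that do not move let the fingers close, or fill a call up. It gives the time, the measured TCP pose, the force and the opening at its end, in the units of the state.
- get_obs(): the state, without advancing time (a new reading comes with each control period).
- snapshot(name): name is "scene" or "top"; returns a dict with "image" (384x512x3 uint8, red, green, blue), "fov_y" (degrees; the focal length in pixels is half the picture's height over the tangent of half this angle, whatever the lens; pixels are square), "cx", "cy" (the principal point, pixels), "rvec" (rotation vector, rad) and "tvec" (3), from world to camera coordinates, as OpenCV has them. Camera axes: x right, y down, z forward; pixel columns grow to the right and rows downward; lengths in m; the calibration is good to about 2 mm. A picture is of the moment at which its call begins. There is no depth.
- close_job(): hands the job in, once; it reports no verdict.
The state is a dict: "clock": time; "joint_pos": joint angles; "qvel": joint speeds; "tau": joint torques, N m; "tool_pos": TCP position; "orientation": TCP orientation; "force": force on the tool from outside, world axes, zero at the start; "moment": the same for the moment, N m; "opening": finger opening in m.
Only numpy, scipy, OpenCV 4.12 (cv2) and the standard library are available. Lean on these libraries where they do the work, as an engineer would, in place of code of your own. Each camera call takes 0.05 s, during which the arm holds its last target.

## Working session

There is one attempt and no reset: what is moved stays moved. The work goes in short steps, Python scripts to look and compute and a tool call to move; the robot and the scene stay as the last step left them, time stands still between calls to the robot, and variables do not carry over. Pictures are saved under pics/ and viewed, and the job is handed in when it is done.

Besides the shell and the picture viewer there is one more tool, called after "Call:" as name([rows], argument=value, ...), one row to a line, values as JSON. jog_arm: Moves the arm, as the interface text tells. Its arguments: {"type":"object","properties":{"commands":{"type":"array","items":{"type":"array","items":{"type":"number"}}},"fingers":{"type":"number"}},"required":["commands"]}

```bash
mkdir -p pics; ls; python3 - <<'E'
from plant import get_obs, snapshot, hold_point_z
import cv2,pickle
print(hold_point_z); print(get_obs())
for n in("scene","top"):
    s=snapshot(n); pickle.dump(s,open(f'{n}0.pkl','wb')); cv2.imwrite(f'pics/{n}0.png',s['image'][:,:,::-1])
    print({k:v for k,v in s.items() if k!='image'})
E
```

```text
pics
0.0188
{'clock': 0.0, 'joint_pos': array([-5.39072931e+01,  2.05911831e+01,  6.34490276e-01, -1.98670984e-02,
       -7.01382730e+01, -1.65065934e+01]), 'qvel': array([ 0.07924487,  0.05367488,  0.01070399,  0.07863987, -0.04532621,
       -0.01267615]), 'tau': array([-1.64651410e-03, -5.82718956e+01,  2.93042958e+01,  6.99677020e+00,
        6.79421137e-03, -1.34868901e-04]), 'tool_pos': array([ 0.22607556, -0.63548557,  0.2256318 ]), 'orientation': array([ 1.79903641e+02, -9.07805180e-03, -1.60420644e+02]), 'force': array([ 0.21033679, -0.38606273,  0.66563589]), 'moment': array([-0.09189883, -0.02316148, -0.00281985]), 'opening': 0.08739124157042978}
{'fov_y': 54.07912511276763, 'cx': 255.77750543992602, 'cy': 188.46946271925037, 'rvec': array([ 0.74460536,  2.60435634, -1.12030215]), 'tvec': array([ 0.47598294, -0.09519148,  1.35371873])}
{'fov_y': 44.660612287694605, 'cx': 263.65522412473365, 'cy': 187.04741896633433, 'rvec': array([ 2.18552471, -2.15549693,  0.07311654]), 'tvec': array([-0.0485352 ,  0.52949483,  1.68567294])}
```

View pics/scene0.png

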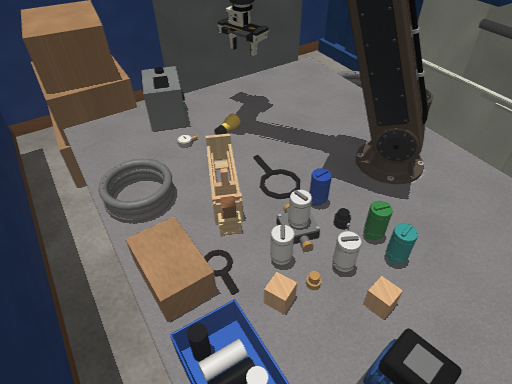

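View pics/top0.png

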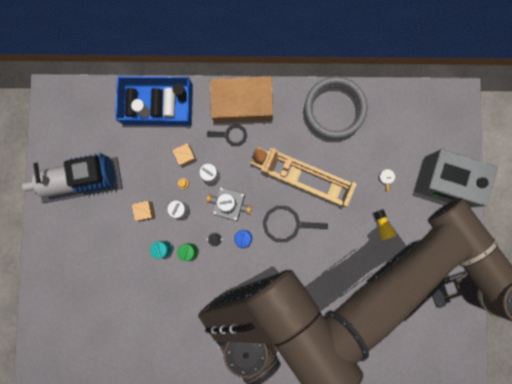

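Scene view: the rack lies at about (224,185). White cartridges are at (300,208), fitted in the head, and at (282,243) and (347,250), both spares. Blocks are at (281,291) and (383,296). Blue (320,186), green (378,220) and turquoise (402,243) are look-alikes to leave. The white cylinders in the blue crate at (222,358) and (258,376) could also be mistaken for cartridges. Next I'll zoom in.

```bash
cat > h.py <<'E'
import numpy as np, cv2, pickle
def load(n): return pickle.load(open(n,'rb'))
def K(s):
    f=192/np.tan(np.radians(s['fov_y'])/2); return np.array([[f,0,s['cx']],[0,f,s['cy']],[0,0,1.]])
def proj(s,P): return cv2.projectPoints(np.atleast_2d(np.array(P,float)),s['rvec'],s['tvec'],K(s),None)[0].reshape(-1,2)
def cast(s,uv,z):
    R=cv2.Rodrigues(s['rvec'])[0]; C=-R.T@s['tvec']
    d=np.c_[np.atleast_2d(np.array(uv,float)),np.ones(len(np.atleast_2d(uv)))]@np.linalg.inv(K(s)).T@R
    return C+d*((z-C[2])/d[:,2])[:,None]
def tri(s1,u1,s2,u2):
    P=[K(s)@np.c_[cv2.Rodrigues(s['rvec'])[0],s['tvec']] for s in(s1,s2)]
    X=cv2.triangulatePoints(P[0],P[1],np.array(u1,float).reshape(2,1),np.array(u2,float).reshape(2,1)); return (X[:3]/X[3]).ravel()
def crop(s,x0,y0,w,h,k,name):
    im=s['image'][y0:y0+h,x0:x0+w,::-1]; im=cv2.resize(im,None,fx=k,fy=k,interpolation=cv2.INTER_CUBIC)
    for x in range((x0//20+1)*20,x0+w,20): cv2.putText(im,str(x),(int((x-x0)*k),10),0,.35,(0,255,255),1); cv2.line(im,(int((x-x0+.5)*k),12),(int((x-x0+.5)*k),18),(0,255,255),1)
    for y in range((y0//20+1)*20,y0+h,20): cv2.putText(im,str(y),(0,int((y-y0+.5)*k)),0,.35,(0,255,255),1)
    cv2.imwrite('pics/'+name,im)
E
python3 - <<'E'
from h import *
t=load('top0.pkl');s=load('scene0.pkl')
for q in(s,t):
    R=cv2.Rodrigues(q['rvec'])[0];print('cam',-R.T@q['tvec'])
crop(t,120,120,250,145,3.2,'t0c.png'); crop(s,180,100,250,220,2.6,'s0c.png')
print(proj(t,[[0,0,0],[.226,-.636,.227]]),proj(s,[[0,0,0],[.226,-.636,.227]]))
E
```

```text
cam [0.95073357 0.64250307 0.86687431]
cam [ 0.38717038 -0.0705107   1.7231776 ]
[[250.1963304  333.87723367]
 [450.61814669 280.56557962]] [[388.04628011 162.01712617]
 [242.69749684  51.55566039]]
```

View pics/t0c.png

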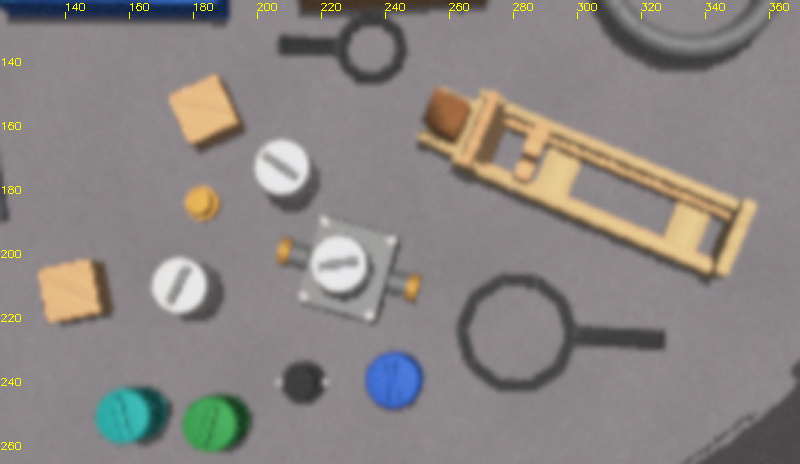

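View pics/s0c.png

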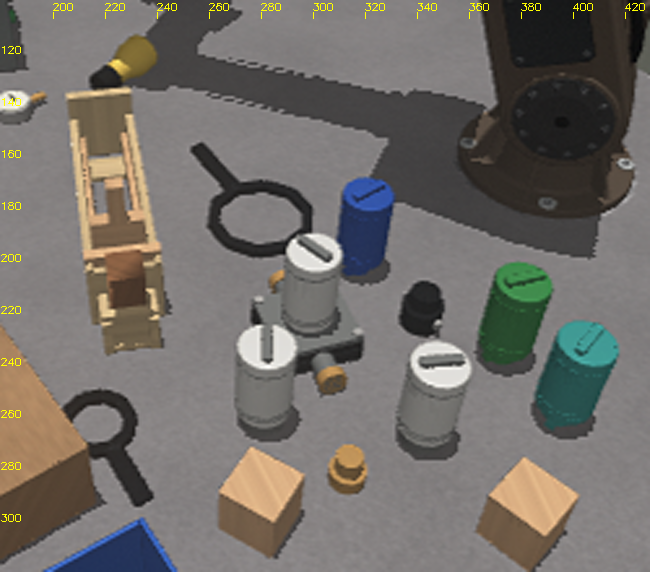

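```bash
python3 - <<'E'
from h import *
t=load('top0.pkl');s=load('scene0.pkl')
crop(t,245,143,114,70,7,'t0r.png'); crop(s,195,128,60,112,5,'s0r.png')
E
```

```text
(no output)
```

View pics/t0r.png

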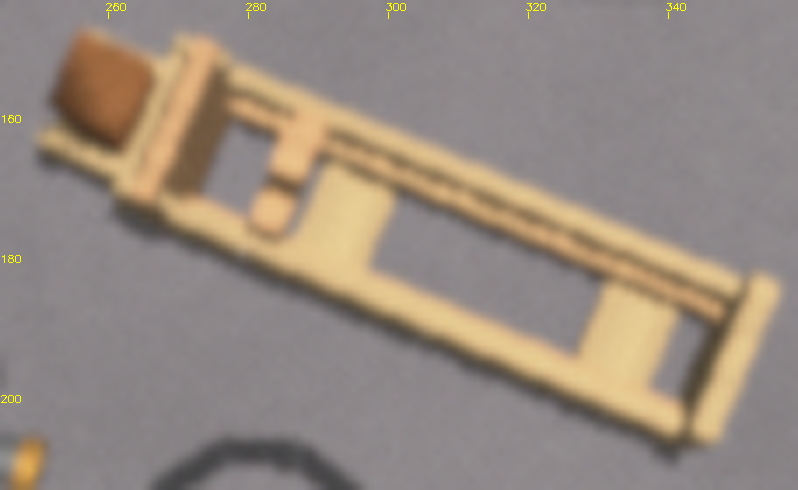

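View pics/s0r.png

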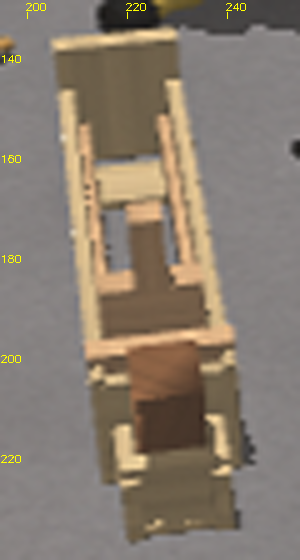

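Rack: the head board's top edge runs from image (352,182) to (343,206). The end board is near (270,158), the bulkhead tab near (284,168), and the brown wedge near (258,155) in its pocket. I'll now measure these by casting onto planes of known height.

```bash
python3 - <<'E'
from h import *
t=load('top0.pkl');s=load('scene0.pkl')
c2=lambda p:[245+(p[0]+.5)/7-.5,143+(p[1]+.5)/7-.5]
pts={'hb_in_hi':(750,272,.1),'hb_in_lo':(688,435,.1),'hb_out_hi':(781,288,.1),'hb_out_lo':(718,444,.1),
'sideL_out_a':(160,217,.065),'sideL_out_b':(680,440,.065),'sideL_in_a':(215,203,.065),'sideL_in_b':(688,405,.065),'sideU_out_a':(235,65,.065),'sideU_out_b':(745,270,.065),
'wedgeA':(85,28,.12),'wedgeB':(157,68,.12),'wedgeC':(120,147,.12),'wedgeD':(52,100,.12)}
for k,(x,y,z) in pts.items(): print(k,np.round(cast(t,c2((x,y)),z)[0]*1000,1))
for nm,q in(('top',t),('scene',s)):
    im=q['image']; hsv=cv2.cvtColor(im,cv2.COLOR_RGB2HSV)
    m=((hsv[...,1]<40)&(hsv[...,2]>165)).astype(np.uint8)
    n,l,st,ce=cv2.connectedComponentsWithStats(m)
    for i in range(1,n):
        if st[i,4]>40: print(nm,st[i],np.round(ce[i],1),np.round(cast(q,ce[i],.122)[0],4))
    m2=((im[...,0].astype(int)-im[...,2]>50)).astype(np.uint8)
    n,l,st,ce=cv2.connectedComponentsWithStats(m2)
    for i in range(1,n):
        if st[i,4]>40: print(nm,'wood',st[i],np.round(ce[i],1),np.round(cast(q,ce[i],.068)[0],4))
E
```

```text
hb_in_hi [ 547.2 -348.6  100. ]
hb_in_lo [ 465.7 -317.9  100. ]
hb_out_hi [ 539.4 -363.9  100. ]
hb_out_lo [ 461.5 -332.7  100. ]
sideL_out_a [574.9 -54.7  65. ]
sideL_out_b [ 464.9 -319.2   65. ]
sideL_in_a [582.5 -82.7  65. ]
sideL_in_b [ 482.6 -323.2   65. ]
sideU_out_a [653.6 -92.   65. ]
sideU_out_b [ 551.6 -352.    65. ]
wedgeA [662.4 -16.8 120. ]
wedgeB [642.8 -52.7 120. ]
wedgeC [603.2 -35.  120. ]
wedgeD [626.2  -1.  120. ]
top [164  88  10  27 236] [168.  101.5] [0.8182 0.2965 0.122 ]
top [132  99  11  12 108] [136.9 104.8] [0.8053 0.4054 0.122 ]
top [199 163  18  18 227] [207.4 171.4] [0.5733 0.1522 0.122 ]
top [380 169  16  15 186] [387.4 176. ] [ 0.5653 -0.4668  0.122 ]
top [ 48 170  18  17 232] [ 56.4 177.9] [0.5439 0.6763 0.122 ]
top [ 22 177  22  12 106] [ 32.4 184.8] [0.5191 0.7589 0.122 ]
top [217 193  17  18 239] [225.1 201.5] [0.47   0.0886 0.122 ]
top [167 200  17  18 218] [175.2 208.6] [0.4434 0.2597 0.122 ]
top wood [ 210   77   63   41 2390] [240.9  96.9] [0.8524 0.0449 0.068 ]
top wood [173 143  22  22 301] [183.2 153.8] [0.642  0.2481 0.068 ]
top wood [ 251 
[... 823 characters left out ...]
 98  43 444] [78.  84.1] [ 0.8233 -1.053   0.068 ]
scene wood [ 49 110  21  40 194] [ 57.9 134.2] [ 0.974  -0.7042  0.068 ]
scene wood [221 114  19  17 196] [231.1 121.7] [ 0.399  -0.4369  0.068 ]
scene wood [205 134  25   4  57] [217.1 135.4] [ 0.4848 -0.3863  0.068 ]
scene wood [207 144  35  66 934] [223.5 177.9] [ 0.5744 -0.1707  0.068 ]
scene wood [217 213   8   9  43] [220.1 217.6] [ 0.6626 -0.0264  0.068 ]
scene wood [ 126  217   87   85 3985] [168.  257.7] [0.8421 0.0255 0.068 ]
scene wood [306 271  15  16 144] [313.5 278.1] [0.5613 0.2731 0.068 ]
scene wood [264 272  33  29 539] [280.5 285.9] [0.6426 0.2482 0.068 ]
scene wood [368 276  35  30 558] [385.2 290.6] [0.4374 0.3913 0.068 ]
```

```bash
cat > rack.py <<'E'
from h import *
from scipy.ndimage import map_coordinates
def prof(q,ch,P0,P1,n):
    P=np.linspace(P0,P1,n); uv=proj(q,P); return map_coordinates(ch,[uv[:,1],uv[:,0]],order=1)
E
python3 - <<'E'
from rack import *
for nm in('top','scene'):
    q=load(nm+'0.pkl'); g=q['image'][...,0].astype(float); 
    yaw=np.radians(-22.5); ex=np.array([np.cos(yaw),np.sin(yaw),0]); ey=np.array([-np.sin(yaw),np.cos(yaw),0])
    c=np.array([.573,-.178,.065])
    for st in np.arange(-.13,.10,.025):
        p=prof(q,g,c+st*ey-.06*ex,c+st*ey+.06*ex,121); d=np.gradient(p)
        print(nm,round(st,3),np.round(p[::4]).astype(int))
E
```

```text
top -0.13 [136 112  93 116 178 220 230 231 231 231 230 231 230 230 229 230 229 227
 212 174 178 189 163 183 219 214 179 146 138 139 141]
top -0.105 [138 121  98 115 177 220 229 221 189 162 155 158 154 158 155 156 156 155
 141 127 174 192 162 187 222 215 179 147 140 140 140]
top -0.08 [140 122  98 114 178 220 228 219 186 150 141 141 141 141 141 141 138 133
 117 123 179 203 173 188 219 216 179 147 139 139 139]
top -0.055 [136 114  91 112 178 222 228 222 187 151 144 141 141 140 140 141 141 137
 120 124 171 188 159 177 214 214 179 150 142 140 140]
top -0.03 [138 117  97 119 180 219 228 222 188 148 141 140 141 143 145 145 143 136
 119 124 175 192 163 176 213 213 180 151 143 143 143]
top -0.005 [137 118  97 117 176 217 227 221 189 153 141 140 139 141 142 143 142 137
 118 120 176 192 155 170 213 213 178 149 145 144 143]
top 0.02 [138 119  98 115 176 217 227 230 230 230 229 229 229 229 228 228 228 224
 198 163 187 203 170 180 214 212 175 147 142 142 141]
top 0.045 [135 112  90 111 172 217 225 225 220 214 212 208 209 205 210 208 210 207
 189 166 180 189 158 173 209 208 174 147 140 139 139]
to
[... 961 characters left out ...]
2 131]
scene -0.005 [136 135 132 135 176 219 194 179 217 156 118 127 115 114 117 112 110 121
 134 131 108 163 209 165 219 206 135 134 135 134 135]
scene 0.02 [133 131 132 136 174 216 202 197 218 200 184 152 113 115 116 114 112 148
 194 179 169 185 218 192 215 196 146 131 133 133 133]
scene 0.045 [133 134 132 135 172 216 185 122 112 114 117 117 116 117 117 117 117 115
 114 113 113 113 116 163 216 205 137 132 134 135 134]
scene 0.07 [134 134 132 135 172 213 181 124 113 114 115 114 113 114 114 114 114 113
 112 112 111 111 110 163 211 203 153 134 135 135 135]
scene 0.095 [132 132 133 135 148 148 151 139 123 116 130 138 141 141 141 141 139 135
 136 142 140 120 118 147 145 146 136 137 137 135 136]
```

```bash
python3 - <<'E'
from rack import *
yaw=np.radians(-22.5); ex=np.array([np.cos(yaw),np.sin(yaw),0]); ey=np.array([-np.sin(yaw),np.cos(yaw),0])
c=np.array([.5724,-.1777,0])
def edges(q,g,z,xs,a,b):
    n=int((b-a)*1000)+1
    p=np.mean([prof(q,g,c+x*ex+a*ey+[0,0,z],c+x*ex+b*ey+[0,0,z],n) for x in xs],0)
    d=np.gradient(cv2.GaussianBlur(p.reshape(-1,1),(1,5),0).ravel()); out=[]
    for i in range(1,n-1):
        if abs(d[i])>2.5 and abs(d[i])>=abs(d[i-1]) and abs(d[i])>abs(d[i+1]):
            out.append((round((a*1000+i),1),round(d[i],1)))
    return out
for nm in('top','scene'):
    q=load(nm+'0.pkl'); g=q['image'][...,0].astype(float)
    print(nm,'head z100 row all',edges(q,g,.1,np.linspace(-.03,.03,13),-.21,-.14))
    print(nm,'head z100 x<0',edges(q,g,.1,np.linspace(-.03,-.01,6),-.21,-.14))
    print(nm,'head z100 x>0',edges(q,g,.1,np.linspace(.01,.03,6),-.21,-.14))
    print(nm,'end z100',edges(q,g,.1,np.linspace(-.03,.03,13),.08,.18))
    print(nm,'tab z145',edges(q,g,.145,np.linspace(-.007,.007,13),0.0,.14))
    print(nm,'bulk z92 x<0',edges(q,g,.092,np.linspace(-.028,-.014,13),0.0,.11))
    print(nm,'bulk z92 x>0',edges(q,g,.092,np.linspace(.014,.028,13),0.0,.11))
E
```

```text
top head z100 row all [(-185.0, np.float64(10.7)), (-170.0, np.float64(-15.9)), (-159.0, np.float64(5.2)), (-144.0, np.float64(6.4))]
top head z100 x<0 [(-185.0, np.float64(10.8)), (-170.0, np.float64(-17.3)), (-159.0, np.float64(6.9)), (-144.0, np.float64(9.7))]
top head z100 x>0 [(-185.0, np.float64(10.2)), (-171.0, np.float64(-13.9)), (-163.0, np.float64(5.9))]
top end z100 [(98.0, np.float64(-3.3)), (119.0, np.float64(13.1)), (129.0, np.float64(-4.1)), (141.0, np.float64(-8.0))]
top tab z145 [(10.0, np.float64(8.5)), (46.0, np.float64(-8.8)), (54.0, np.float64(11.8)), (73.0, np.float64(-12.8)), (97.0, np.float64(-2.7)), (116.0, np.float64(13.4)), (127.0, np.float64(-4.8)), (138.0, np.float64(-8.9))]
top bulk z92 x<0 [(9.0, np.float64(9.5)), (47.0, np.float64(-8.6)), (54.0, np.float64(8.7)), (73.0, np.float64(-9.5)), (98.0, np.float64(-3.8))]
top bulk z92 x>0 [(54.0, np.float64(7.6)), (73.0, np.float64(-5.1)), (104.0, np.float64(-5.0))]
scene head z100 row all [(-189.0, np.float64(18.5)), (-176.0, np.float64(-13.6))]
scene head z100 x<0 [(-189.0, np.float64(25.7)), (-176.0, np.float64(-12.9))]
scene head z100 x>0 [(-190.0, np.float64(11.3)), (-176.0, np.float64(-11.6))]
scene end z100 [(115.0, np.float64(19.6)), (123.0, np.float64(-10.5)), (128.0, np.float64(-10.3)), (144.0, np.float64(6.1)), (152.0, np.float64(-7.0)), (166.0, np.float64(-4.5))]
scene tab z145 [(11.0, np.float64(11.6)), (45.0, np.float64(-7.8)), (51.0, np.float64(10.9)), (66.0, np.float64(-15.9))]
scene bulk z92 x<0 [(6.0, np.float64(-2.9)), (49.0, np.float64(10.4)), (58.0, np.float64(-3.5)), (68.0, np.float64(-18.1)), (107.0, np.float64(22.2))]
scene bulk z92 x>0 [(33.0, np.float64(-2.7)), (49.0, np.float64(8.5)), (67.0, np.float64(-14.2)), (107.0, np.float64(17.2))]
```

Call:
jog_arm([
  [23,32,3,3],
  [23,32,3,3],
  [23,32,0,3],
  [23,32,0,3],
  [23,32,0,3],
  [23,32,0,3],
  [23,32,0,3],
  [23,32,0,3],
  [23,32,0,3],
  [23,32,0,3],
], fingers=87)

```text
clock: 0.93
tool_pos: [0.4568, -0.3141, 0.2325]
orientation: [180.0, 0.0, -130.3]
force: [-0.0, -1.3, -0.6]
opening: 0.0869
```

Call:
jog_arm([
  [23,32,0,3],
  [23,32,0,3],
  [23,32,0,3],
  [23,32,0,3],
  [23,32,0,3],
  [23,32,0,3],
  [0,0,0,0],
  [0,0,0,0],
  [0,0,0,0],
  [0,0,0,0],
])

```text
clock: 1.77
tool_pos: [0.5936, -0.1246, 0.2324]
orientation: [180.0, -0.0, -112.5]
force: [0.3, -0.6, 0.2]
opening: 0.087
```

```bash
cat > shot.py <<'E'
import sys,pickle,cv2
from plant import get_obs, snapshot
from h import *
n=sys.argv[1]
o=get_obs(); print(round(o['clock'],2),np.round(o['tool_pos'],4),np.round(o['orientation'],1),'F',np.round(o['force'],1),'M',np.round(o['moment'],2),'q',np.round(o['joint_pos'],1),'op',round(o['opening'],4))
for a in sys.argv[2:]:
    v,x,y,w,hh,k=a.split(',')
    s=snapshot({'s':'scene','t':'top'}[v]); pickle.dump(s,open(f'{n}{v}.pkl','wb'))
    crop(s,int(x),int(y),int(w),int(hh),float(k),f'{n}{v}.png')
E
python3 shot.py a s,150,40,170,200,3 t,240,130,130,90,6
```

```text
1.77 [ 0.5936 -0.1246  0.2324] [ 180.    -0.  -112.5] F [ 0.3 -0.6  0.2] M [-0.01  0.07  0.05] q [  6.6  14.   -7.8  -0.  -68.2 -29.1] op 0.087
```

View pics/as.png

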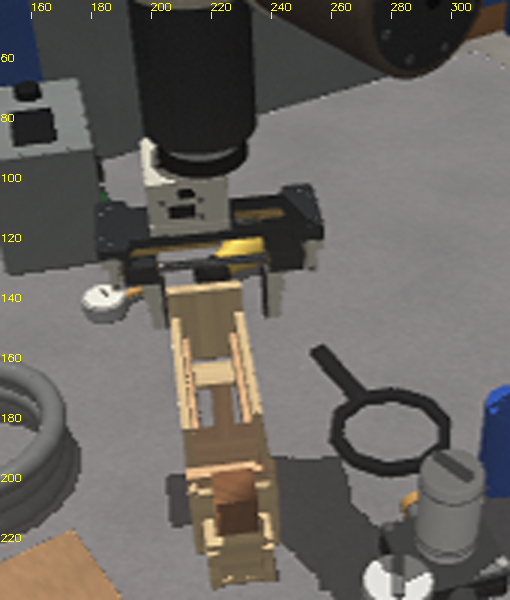

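View pics/at.png

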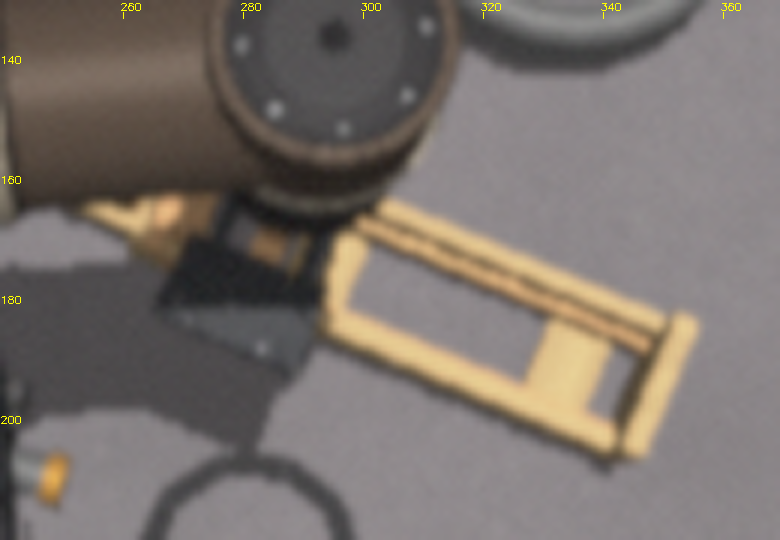

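```bash
python3 - <<'E'
from rack import *
s=load('as.pkl')
T=np.array([.5936,-.1246,.2324]);yaw=np.radians(-22.5);ex=np.array([np.cos(yaw),np.sin(yaw),0]);ey=np.array([-np.sin(yaw),np.cos(yaw),0])
for a in(-.065,-.0435,.0435,.065):
    print(a,proj(s,[T+a*ex-.0095*ey,T+a*ex+.0095*ey]).round(1).tolist())
crop(s,190,120,70,45,11,'as2.png')
E
```

```text
-0.065 [[244.0, 141.4], [244.9, 145.5]]
-0.0435 [[236.4, 142.2], [237.3, 146.2]]
0.0435 [[205.4, 145.4], [205.9, 149.5]]
0.065 [[197.7, 146.2], [198.0, 150.3]]
```

View pics/as2.png

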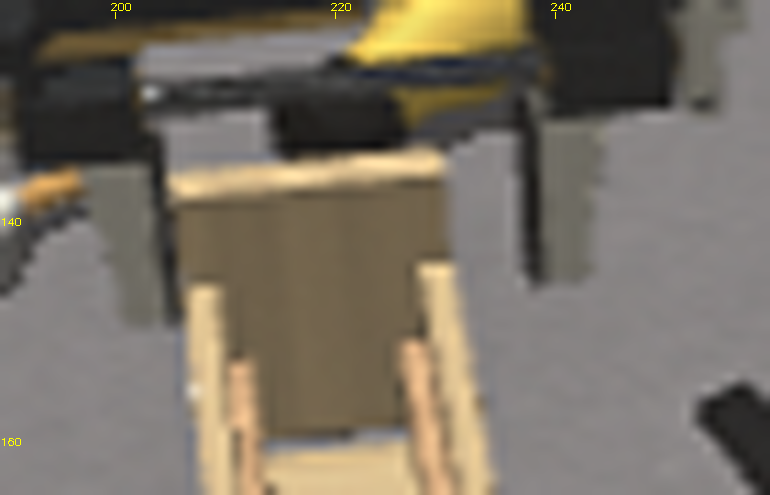

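Call:
jog_arm([
  [3,4,-20,0],
  [0,0,-30,0],
  [0,0,-30,0],
  [0,0,-20,0],
  [0,0,-12,0],
  [0,0,-10,0],
  [0,0,0,0],
  [0,0,0,0],
  [0,0,0,0],
  [0,0,0,0],
])

```text
clock: 2.7
tool_pos: [0.598, -0.1201, 0.1119]
orientation: [-179.9, 0.0, -112.4]
force: [0.3, -0.1, 0.5]
opening: 0.0867
```

Call:
jog_arm([
  [0,0,0,0],
  [0,0,0,0],
  [0,0,0,0],
  [0,0,0,0],
  [0,0,0,0],
  [0,0,0,0],
  [0,0,0,0],
  [0,0,0,0],
  [0,0,0,0],
  [0,0,0,0],
], fingers=10)

```text
clock: 3.53
tool_pos: [0.5972, -0.1199, 0.1105]
orientation: [180.0, -0.0, -112.4]
force: [-0.1, -0.9, 0.2]
opening: 0.0256
```

Call:
jog_arm([
  [0,0,0,0],
  [0,0,0,0],
  [0,0,0,0],
  [0,0,0,0],
  [0,0,0,0],
  [0,0,0,0],
  [0,0,0,0],
  [0,0,0,0],
  [0,0,0,0],
  [0,0,0,0],
])

```text
clock: 4.37
tool_pos: [0.5974, -0.12, 0.1106]
orientation: [-180.0, 0.0, -112.4]
force: [3.3, -2.1, -3.0]
opening: 0.0198
```

```bash
python3 shot.py b s,190,110,80,110,5
```

```text
4.37 [ 0.5974 -0.12    0.1106] [-180.     0.  -112.4] F [ 3.3 -2.1 -3. ] M [-0.59 -0.95 -0.07] q [  7.   20.  -16.5   0.  -53.5 -29.4] op 0.0198
```

View pics/bs.png

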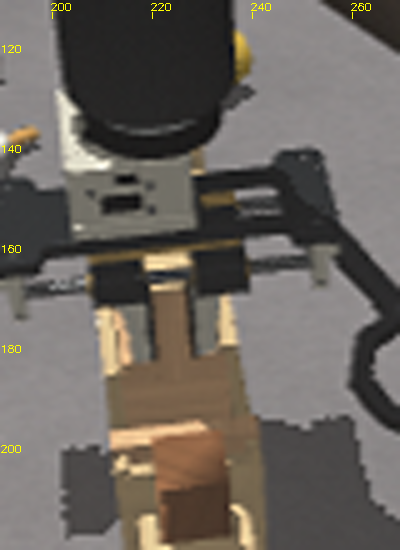

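Call:
jog_arm([
  [0.9,-0.4,0,0],
  [1.7,4.2,0,0],
  [1.7,4.2,0,0],
  [1.7,4.2,0,0],
  [1.7,4.2,0,0],
  [1.7,4.2,0,0],
  [1.7,4.2,0,0],
  [1.7,4.2,0,0],
  [0,0,0,0],
  [0,0,0,0],
])

```text
clock: 5.25
tool_pos: [0.61, -0.09, 0.1105]
orientation: [180.0, 0.0, -112.4]
force: [-3.9, 3.5, 3.3]
opening: 0.0194
```

Call:
jog_arm([
  [0.4,0.9,0,0],
  [0.4,0.9,0,0],
  [0.4,0.9,0,0],
  [0.4,0.9,0,0],
  [0.4,0.9,0,0],
  [0,0,0,0],
  [0,0,0,0],
  [0,0,0,0],
  [0,0,0,0],
  [0,0,0,0],
])

```text
clock: 6.08
tool_pos: [0.6106, -0.0884, 0.1105]
orientation: [179.9, -0.2, -112.5]
force: [-7.4, -7.5, 4.2]
opening: 0.0201
```

Call:
jog_arm([
  [-0.8,-2,0,0],
  [0,0,0,0],
  [0,0,0,0],
  [0,0,0,0],
  [0,0,0,0],
  [0,0,0,0],
  [0,0,30,0],
  [0,0,40,0],
  [0,0,40,0],
  [0,0,40,0],
], fingers=87)

```text
clock: 6.92
tool_pos: [0.6109, -0.0883, 0.2622]
orientation: [180.0, -0.0, -112.4]
force: [0.5, 0.5, 0.7]
opening: 0.0811
```

```bash
python3 shot.py c s,195,130,220,190,3.4 t,120,120,250,145,3.2
```

```text
6.92 [ 0.6109 -0.0883  0.2622] [ 180.    -0.  -112.4] F [0.5 0.5 0.7] M [ 0.06 -0.18  0.01] q [  9.9  14.   -3.9   0.  -72.2 -32.3] op 0.0811
```

View pics/cs.png

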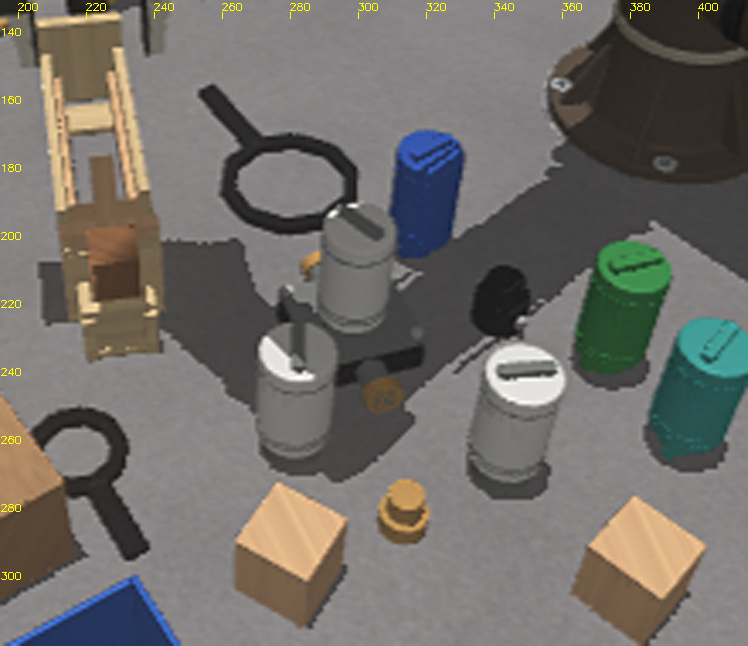

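View pics/ct.png

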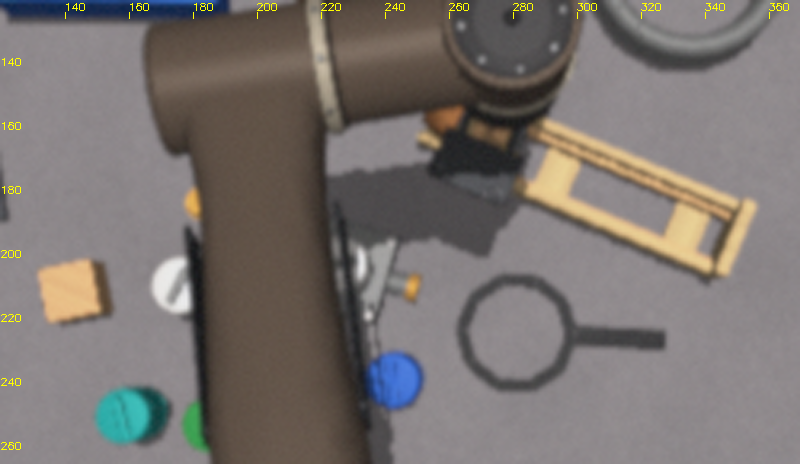

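```bash
python3 - <<'E'
from h import *
s=load('cs.pkl');t=load('top0.pkl');s0=load('scene0.pkl')
c=lambda p,x0,y0,k:[x0+(p[0]+.5)/k-.5,y0+(p[1]+.5)/k-.5]
for n,P in(('A',[(280,483),(347,520),(302,570),(236,536)]),('B',[(635,496),(705,547),(655,600),(587,545)])):
    W=cast(s,[c(p,195,130,3.4) for p in P],.068); print(n,'scene',np.round(W.mean(0),4),[round(np.degrees(np.arctan2(*(W[(i+1)%4]-W[i])[1::-1])),1) for i in range(4)],[round(np.linalg.norm(W[(i+1)%4]-W[i])*1000) for i in range(4)])
# top-view block: face mask bright
for nm,q,z in(('top',t,.068),('scene',s,.068)):
    im=q['image'].astype(int); m=((im[...,0]-im[...,2]>50)&(im[...,0]>205)).astype(np.uint8)
    n,l,st,ce=cv2.connectedComponentsWithStats(m)
    for i in range(1,n):
        if st[i,4]>80:
            cn=cv2.findContours((l==i).astype(np.uint8),0,2)[0][0]; W=cast(q,cn.reshape(-1,2),z)
            r=cv2.minAreaRect((W[:,:2]*1000).astype(np.float32)); print(nm,st[i],np.round(ce[i],1),'rect',np.round(r[0],1),np.round(r[1],1),round(r[2],1))
# head screws top view z=.037
W=cast(t,[c(p,120,120,3.2) for p in[(325,222),(391,240),(369,316),(304,296)]],.037);print('head',np.round(W,4),W.mean(0),[round(np.degrees(np.arctan2(*(W[(i+1)%4]-W[i])[1::-1])),1) for i in range(4)],[round(np.linalg.norm(W[(i+1)%4]-W[i])*1000) for i in range(4)])
# head cart and spares: tops, z; bar dir
for nm,q in(('top',t),('scene',s0)):
    im=cv2.cvtColor(q['image'],cv2.COLOR_RGB2HSV)
    m=((im[...,1]<40)&(im[...,2]>165)).astype(np.uint8); n,l,st,ce=cv2.connectedComponentsWithStats(m)
    for i in range(1,n):
        x,y=ce[i]
        for lab,(ux,uy),z in(('S1',(207,171) if nm=='top' else (282,233),.122),('S2',(175,209) if nm=='top' else (349,240),.122),('H',(225,201) if nm=='top' else (300,197),.142)):
            if abs(x-ux)<6 and abs(y-uy)<6 and st[i,4]>40:
                cn=cv2.convexHull(cv2.findContours((l==i).astype(np.uint8),0,2)[0][0]).reshape(-1,2); W=cast(q,cn,z)[:,:2]*1000
                e=cv2.fitEllipse(W.astype(np.float32)); (cx,cy),R=cv2.minEnclosingCircle(W.astype(np.float32))
                # bar: dark pixels inside hull
                mk=np.zeros_like(m); cv2.fillConvexPoly(mk,cn,1); mk=cv2.erode(mk,np.ones((3,3),np.uint8)); ys,xs=np.where((mk==1)&(m==0))
                B=cast(q,np.c_[xs,ys],z+.008)[:,:2]*1000; d=B-B.mean(0); u=np.linalg.svd(d)[2][0]
                print(nm,lab,'ell',np.round(e[0],1),np.round(e[1],1),'circ',round(cx,1),round(cy,1),round(R,1),'bar',np.round(B.mean(0),1),round(np.degrees(np.arctan2(u[1],u[0])),1),len(B))
E
```

```text
A scene [0.6407 0.2448 0.068 ] [np.float64(114.3), np.float64(17.4), np.float64(-62.5), np.float64(-158.6)] [56, 53, 53, 55]
B scene [0.4383 0.3898 0.068 ] [np.float64(101.1), np.float64(10.0), np.float64(-80.6), np.float64(-169.0)] [57, 61, 56, 59]
top [173 144  20  20 247] [182.7 153.5] rect [643.1 250. ] [56.9 56.2] 25.7
top [260 149  16  22  91] [268.4 159.6] rect [627.7 -54.6] [25.6 83.6] 64.4
top [279 153  71  31 198] [309.  167.5] rect [ 581.9 -213.7] [270.3  38.2] 68.0
top [270 167  72  37 499] [310.8 185.2] rect [ 548.  -198.8] [274.1  54.3] 67.4
top [132 202  19  18 251] [140.9 210.3] rect [437.6 393.2] [55.4 57.1] 13.3
scene [228 144  10  42  86] [232.9 164.3] rect [ 514.2 -219.2] [215.5   8.1] 67.5
scene [207 146  21  46 237] [214.3 167.6] rect [ 562.3 -231.5] [230.2  61. ] 67.5
scene [265 272  31  28 500] [280.2 285.6] rect [642.1 246.4] [57.6 57.8] 24.9
scene [368 276  34  30 519] [385.  290.3] rect [436.6 389.8] [57.9 57.9] 12.7
head [[0.5196 0.1122 0.037 ]
 [0.5002 0.0371 0.037 ]
 [0.4141 0.0603 0.037 ]
 [0.4356 0.1341 0.037 ]] [0.46735777 0.08592305 0.037     ] [np.float64(-104.5), np.float64(164.9), np.float64(73.8), np.float64(-14.6)] [78, 89, 77, 87]
top S1 ell [573.3 152.1] [59.2 60.3] circ 573.3 152.1 30.3 bar [571.8 151.1] -124.2 15
top H ell [468.9  86.4] [58.6 62.4] circ 469.6 87.0 31.4 bar [466.8  83.9] 100.1 16
top S2 ell [443.5 259.4] [58.5 59.6] circ 443.6 259.5 29.9 bar [443.8 257. ] 156.3 22
scene H ell [466.8  83.9] [55.8 58. ] circ 466.5 84.0 29.3 bar [468.9  87.6] 101.3 62
scene S1 ell [572.  149.5] [56.3 57.6] circ 572.0 149.5 28.9 bar [574.1 152.6] 57.2 58
scene S2 ell [442.6 256.3] [56.5 57. ] circ 442.6 256.2 28.8 bar [444.8 258. ] -25.7 85
```

Call:
jog_arm([
  [3,33,-5,-4.2],
  [3,34,-5,-4.2],
  [3,34,-5,-4.2],
  [3,34,-5,-4.2],
  [3,34,-5,-4.2],
  [3,34,-5,-4.2],
  [3,34,-5,-4.2],
  [3,34,-5,-4.2],
  [4,34,-10,-4.2],
  [4,31,-10,-4.4],
])

```text
clock: 7.85
tool_pos: [0.6433, 0.25, 0.2006]
orientation: [180.0, 0.1, -154.8]
force: [0.3, -0.1, 0.2]
opening: 0.0869
```

Call:
jog_arm([
  [0,0,-30,0],
  [0,0,-20,0],
  [0,0,0,0],
  [0,0,0,0],
  [0,0,0,0],
  [0,0,0,0],
  [0,0,0,0],
  [0,0,0,0],
  [0,0,0,0],
  [0,0,0,0],
])

```text
clock: 8.68
tool_pos: [0.6434, 0.2475, 0.1512]
orientation: [180.0, 0.0, -154.6]
force: [-0.7, -0.5, -0.3]
opening: 0.0868
```

```bash
python3 shot.py d s,195,130,220,190,3.4
```

```text
8.68 [0.6434 0.2475 0.1512] [ 180.     0.  -154.6] F [-0.7 -0.5 -0.3] M [-0.02 -0.02 -0.01] q [  37.2   24.7   -3.1    0.   -62.2 -101.8] op 0.0868
```

View pics/ds.png

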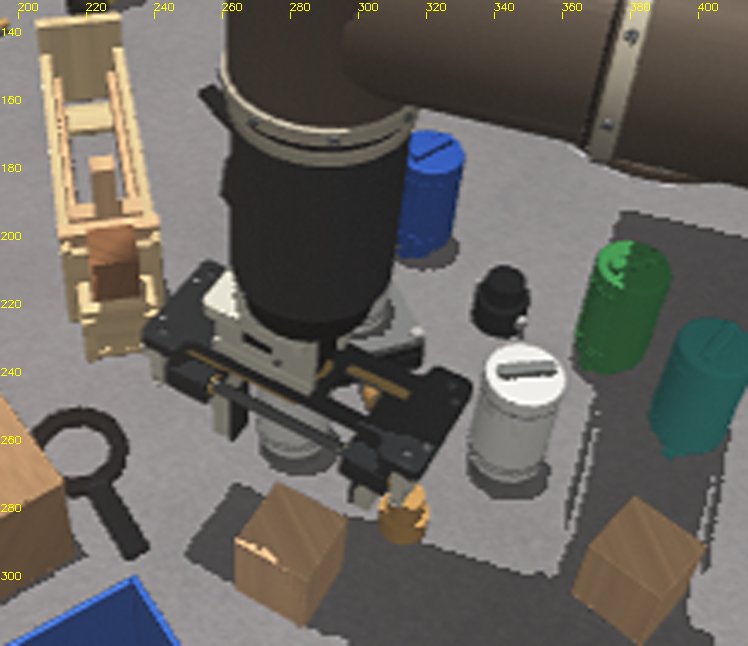

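Call:
jog_arm([
  [-0.5,0.5,-25,0],
  [0,0,-25,0],
  [0,0,-25,0],
  [0,0,-20,0],
  [0,0,-11,0],
  [0,0,-7,0],
  [0,0,0,0],
  [0,0,0,0],
  [0,0,0,0],
  [0,0,0,0],
])

```text
clock: 9.57
tool_pos: [0.6435, 0.2486, 0.0391]
orientation: [180.0, 0.1, -154.6]
force: [-0.4, 0.4, 0.4]
opening: 0.0874
```

Call:
jog_arm([
  [0,0,0,0],
  [0,0,0,0],
  [0,0,0,0],
  [0,0,0,0],
  [0,0,0,0],
  [0,0,0,0],
  [0,0,0,0],
  [0,0,0,0],
  [0,0,0,0],
  [0,0,0,0],
], fingers=45)

```text
clock: 10.4
tool_pos: [0.6428, 0.248, 0.0377]
orientation: [-180.0, 0.0, -154.6]
force: [-1.2, -1.4, 2.8]
opening: 0.0596
```

Call:
jog_arm([
  [0,0,20,0],
  [0,0,35,0],
  [0,0,40,0],
  [0,0,40,0],
  [0,-10,38,0],
  [-8,-30,25,2],
  [-8,-37,12,3],
  [-8,-37,0,3],
  [-8,-37,0,3],
  [-8,-37,0,3],
])

```text
clock: 11.23
tool_pos: [0.6018, 0.0588, 0.2475]
orientation: [180.0, 0.0, -140.4]
force: [1.7, -0.3, -1.6]
opening: 0.06
```

Call:
jog_arm([
  [-8,-37,0,3],
  [-8,-37,0,3],
  [-8,-37,0,3],
  [-8,-37,0,3],
  [-8,-37,0,3],
  [-8,-37,0,3],
  [-8,-37,0,3],
  [-8,-37,0,3],
  [-8,-37,0,3],
  [-8,-35,0,3],
])

```text
clock: 12.07
tool_pos: [0.5219, -0.3096, 0.2472]
orientation: [180.0, 0.0, -110.5]
force: [1.1, -0.3, -1.9]
opening: 0.0602
```

Call:
jog_arm([
  [-3,0,0,1],
  [0,0,0,0],
  [0,0,0,0],
  [0,0,0,0],
  [0,0,0,0],
  [0,0,0,0],
  [0,0,0,0],
  [0,0,0,0],
  [0,0,0,0],
  [0,0,0,0],
])

```text
clock: 12.9
tool_pos: [0.5198, -0.3077, 0.2476]
orientation: [-180.0, 0.0, -109.6]
force: [-0.4, -0.1, -1.2]
opening: 0.0597
```

Call:
jog_arm([
  [1,3,-20,-2.9],
  [0,0,-30,0],
  [0,0,-30,0],
  [0,0,-30,0],
  [0,0,-15,0],
  [0,0,0,0],
  [0,0,0,0],
  [0,0,0,0],
  [0,0,0,0],
  [0,0,0,0],
])

```text
clock: 13.73
tool_pos: [0.5216, -0.3052, 0.1242]
orientation: [-179.8, 0.0, -112.5]
force: [-1.1, 0.6, -1.2]
opening: 0.0602
```

```bash
python3 shot.py e s,190,100,80,110,5 t,280,130,90,90,6
```

```text
13.73 [ 0.5216 -0.3052  0.1242] [-179.8    0.  -112.5] F [-1.1  0.6 -1.2] M [-0.    0.03 -0.02] q [-11.8  18.7 -16.4   0.  -54.8 -10.7] op 0.0602
```

View pics/es.png

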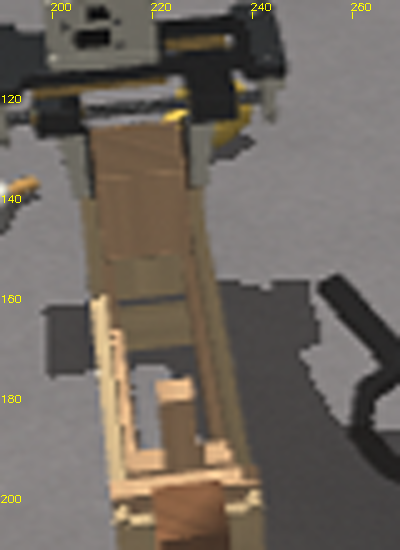

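View pics/et.png

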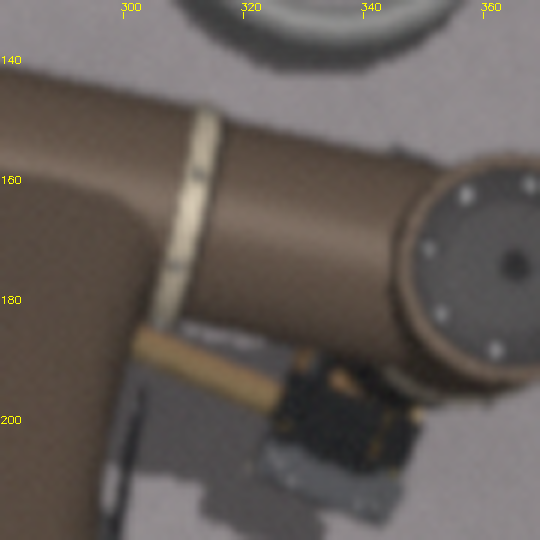

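Call:
jog_arm([
  [0,0,-10,0],
  [0,0,-10,0],
  [0,0,-8,0],
  [0,0,-6,0],
  [0,0,-5,0],
  [0,0,-4,0],
  [0,0,0,0],
  [0,0,0,0],
  [0,0,0,0],
  [0,0,0,0],
])

```text
clock: 14.67
tool_pos: [0.521, -0.305, 0.08]
orientation: [-180.0, 0.0, -112.5]
force: [-0.0, 0.5, -1.9]
opening: 0.0601
```

Call:
jog_arm([
  [0,0,-2,0],
  [0,0,-2,0],
  [0,0,-2,0],
  [0,0,-1,0],
  [0,0,0,0],
  [0,0,0,0],
  [0,0,0,0],
  [0,0,0,0],
  [0,0,0,0],
  [0,0,0,0],
])

```text
clock: 15.5
tool_pos: [0.5208, -0.305, 0.0737]
orientation: [-180.0, -0.0, -112.5]
force: [-2.5, 2.8, 8.6]
opening: 0.0598
```

Call:
jog_arm([
  [0,0,0,0],
  [0,0,0,0],
  [0,0,0,0],
  [0,0,0,0],
  [0,0,0,0],
  [0,0,20,0],
  [0,0,30,0],
  [0,0,35,0],
  [0,0,35,0],
  [0,0,30,0],
], fingers=87)

```text
clock: 16.33
tool_pos: [0.5208, -0.3051, 0.2249]
orientation: [-179.9, -0.0, -112.5]
force: [1.4, -0.4, -0.7]
opening: 0.0874
```

Call:
jog_arm([
  [-5,38,0,3.3],
  [-5,39,0,3.3],
  [-5,39,0,3.3],
  [-5,39,0,3.3],
  [-5,39,0,3.3],
  [-5,39,0,3.3],
  [-5,39,0,3.3],
  [-5,39,0,3.3],
  [-6,39,0,3.3],
  [-6,39,0,3.3],
])

```text
clock: 17.17
tool_pos: [0.468, 0.0858, 0.2228]
orientation: [-180.0, 0.0, -79.4]
force: [1.0, -0.0, -1.5]
opening: 0.087
```

Call:
jog_arm([
  [0,0,-20,0],
  [0,0,0,0],
  [0,0,0,0],
  [0,0,0,0],
  [0,0,0,0],
  [0,0,0,0],
  [0,0,0,0],
  [0,0,0,0],
  [0,0,0,0],
  [0,0,0,0],
])

```text
clock: 18.0
tool_pos: [0.4688, 0.0838, 0.2027]
orientation: [-180.0, 0.0, -79.5]
force: [-1.0, -0.7, -1.5]
opening: 0.0868
```

```bash
python3 shot.py f s,190,100,240,210,3.3
```

```text
18.0 [0.4688 0.0838 0.2027] [-180.     0.   -79.5] F [-1.  -0.7 -1.5] M [ 0.03  0.09 -0.04] q [ 33.9   2.6 -25.6   0.  -61.8 -23.4] op 0.0868
```

View pics/fs.png

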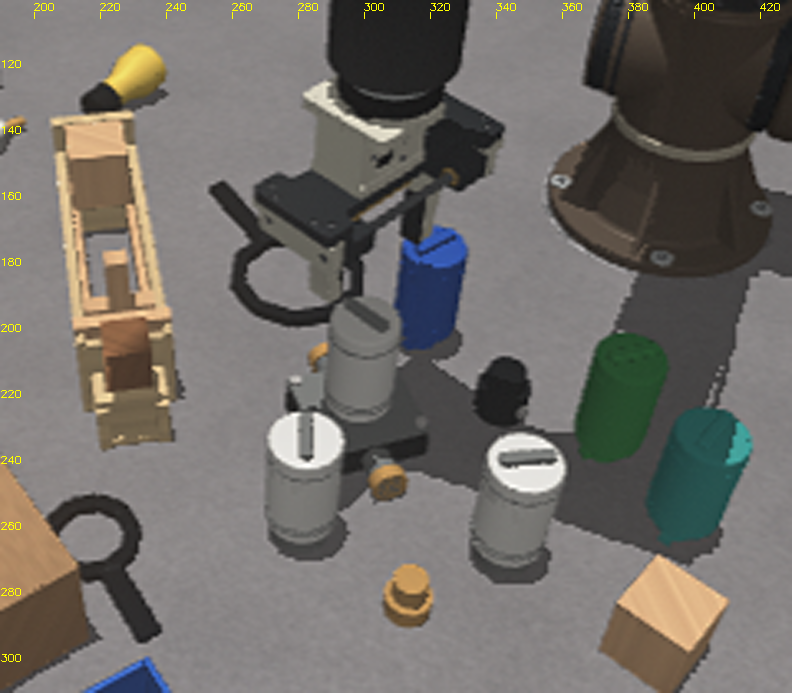

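Call:
jog_arm([
  [-1,1,-20,0],
  [0,0,-20,0],
  [0,0,-20,0],
  [0,0,-20,0],
  [0,0,-15,0],
  [0,0,-8,0],
  [0,0,-2,0],
  [0,0,0,0],
  [0,0,0,0],
  [0,0,0,0],
])

```text
clock: 18.88
tool_pos: [0.4684, 0.0854, 0.0985]
orientation: [-179.9, 0.0, -79.5]
force: [-0.4, -1.2, -0.0]
opening: 0.0872
```

Call:
jog_arm([
  [0,0,0,0],
  [0,0,0,0],
  [0,0,0,0],
  [0,0,0,0],
  [0,0,0,0],
  [0,0,0,0],
  [0,0,0,0],
  [0,0,0,0],
  [0,0,0,0],
  [0,0,0,0],
], fingers=45)

```text
clock: 19.72
tool_pos: [0.4678, 0.0851, 0.0977]
orientation: [-180.0, -0.0, -79.5]
force: [-1.0, -0.0, 4.2]
opening: 0.0592
```

```bash
python3 shot.py g
```

```text
19.72 [0.4678 0.0851 0.0977] [-180.    -0.   -79.5] F [-1.  -0.   4.2] M [ 0.    0.66 -0.03] q [ 34.1   9.2 -33.9   0.  -46.9 -23.6] op 0.0592
```

Call:
jog_arm([
  [0,0,0,5],
  [0,0,0,5],
  [0,0,0,5],
  [0,0,0,5],
  [0,0,0,5],
  [0,0,0,5],
  [0,0,0,5],
  [0,0,0,5],
  [0,0,0,5],
  [0,0,0,3],
])

```text
clock: 20.55
tool_pos: [0.4681, 0.0852, 0.0977]
orientation: [-180.0, -0.0, -31.2]
force: [0.3, -0.7, 1.7]
opening: 0.06
```

```bash
python3 shot.py g
```

```text
20.55 [0.4681 0.0852 0.0977] [-180.    -0.   -31.2] F [ 0.3 -0.7  1.7] M [-0.04  0.13  0.02] q [ 34.1   9.3 -33.9   0.  -46.8  24.7] op 0.06
```

Call:
jog_arm([
  [0,0,0,3],
  [0,0,0,3],
  [0,0,0,3],
  [0,0,0,2],
  [0,0,0,0],
  [0,0,0,0],
  [0,0,0,0],
  [0,0,0,0],
  [0,0,0,0],
  [0,0,0,0],
])

```text
clock: 21.38
tool_pos: [0.4681, 0.0851, 0.0977]
orientation: [-180.0, -0.0, -20.5]
force: [2.5, -3.0, 3.6]
opening: 0.0592
```

```bash
python3 shot.py g s,260,150,80,80,7
```

```text
21.38 [0.4681 0.0851 0.0977] [-180.    -0.   -20.5] F [ 2.5 -3.   3.6] M [-1.33 -1.07  0.01] q [ 34.1   9.2 -33.9   0.  -46.9  35.4] op 0.0592
```

View pics/gs.png

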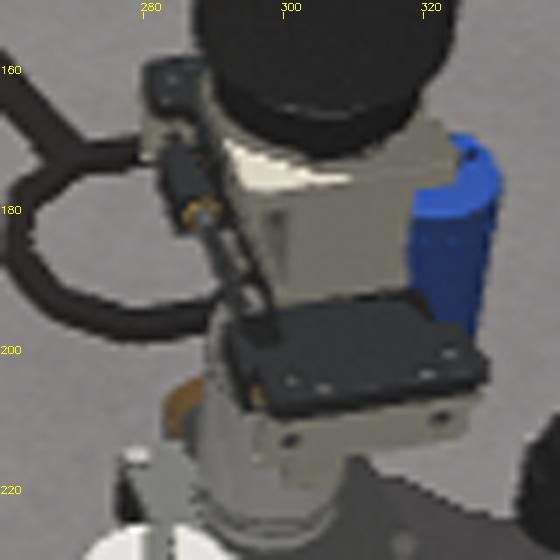

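Call:
jog_arm([
  [0,0,0,1],
  [0,0,0,1],
  [0,0,0,1],
  [0,0,0,1],
  [0,0,0,1],
  [0,0,0,1],
  [0,0,0,0],
  [0,0,0,0],
  [0,0,0,0],
  [0,0,0,0],
])

```text
clock: 22.27
tool_pos: [0.4678, 0.0848, 0.0977]
orientation: [180.0, -0.0, -14.5]
force: [3.4, -5.1, 5.1]
opening: 0.059
```

```bash
python3 shot.py g
```

```text
22.27 [0.4678 0.0848 0.0977] [180.   -0.  -14.5] F [ 3.4 -5.1  5.1] M [-2.11 -1.42 -0.13] q [ 34.1   9.2 -33.9   0.  -46.9  41.4] op 0.059
```

Call:
jog_arm([
  [0,0,0,1],
  [0,0,0,1],
  [0,0,0,1],
  [0,0,0,1],
  [0,0,0,1],
  [0,0,0,1],
  [0,0,0,0],
  [0,0,0,0],
  [0,0,0,0],
  [0,0,0,0],
])

```text
clock: 23.1
tool_pos: [0.4673, 0.0838, 0.0977]
orientation: [179.9, 0.0, -8.5]
force: [3.0, -8.6, 7.0]
opening: 0.0597
```

```bash
python3 shot.py g
```

```text
23.1 [0.4673 0.0838 0.0977] [179.9   0.   -8.5] F [ 3.  -8.6  7. ] M [-3.87 -1.29 -0.74] q [ 34.    9.2 -33.9   0.1 -47.   47.4] op 0.0597
```

Call:
jog_arm([
  [0,-0.5,0,-1],
  [0,-0.5,0,-1],
  [0,0,0,-0.5],
  [0,0,2,0],
  [0,0,2,0],
  [0,0,3,0],
  [0,0,3,0],
  [0,0,0,0],
  [0,0,0,0],
  [0,0,0,0],
])

```text
clock: 23.93
tool_pos: [0.4676, 0.0841, 0.1075]
orientation: [-180.0, 0.0, -11.0]
force: [0.2, 0.2, -2.0]
opening: 0.0592
```

```bash
python3 shot.py g s,260,150,80,80,7
```

```text
23.93 [0.4676 0.0841 0.1075] [-180.    0.  -11.] F [ 0.2  0.2 -2. ] M [-0.06  0.14 -0.03] q [ 34.    8.5 -33.2  -0.  -48.3  45. ] op 0.0592
```

View pics/gs.png

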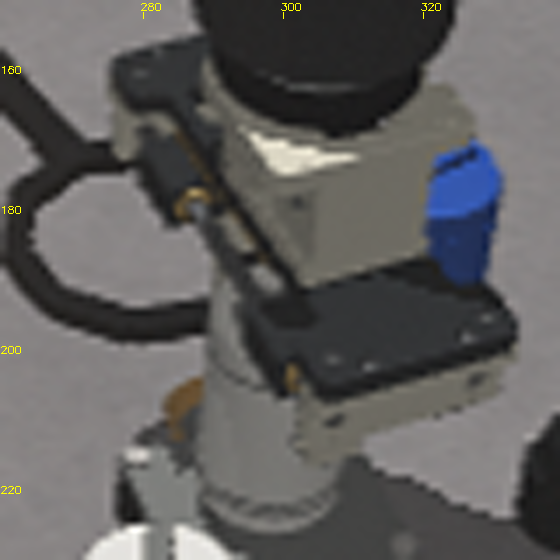

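Call:
jog_arm([
  [0,0,8,0],
  [0,0,12,0],
  [0,0,25,0],
  [0,0,35,0],
  [0,0,40,0],
  [0,0,40,-4],
  [5,-22,0,-6],
  [5,-24,0,-6],
  [5,-24,0,-6],
  [5,-24,0,-6],
])

```text
clock: 24.82
tool_pos: [0.4876, -0.0108, 0.2685]
orientation: [-179.9, -0.0, -39.3]
force: [0.2, 0.5, -2.4]
opening: 0.0596
```

Call:
jog_arm([
  [6,-24,0,-7],
  [6,-24,0,-7],
  [6,-24,0,-7],
  [6,-24,0,-7],
  [6,-24,0,-7],
  [6,-24,0,-7],
  [6,-24,0,-7],
  [6,-24,0,-7],
  [5,-24,0,-7],
  [4,-21,0,-7],
])

```text
clock: 25.65
tool_pos: [0.5447, -0.2485, 0.2679]
orientation: [180.0, -0.0, -109.4]
force: [0.1, 0.1, -2.1]
opening: 0.0597
```

Call:
jog_arm([
  [0,0,-10,-3.5],
  [0,0,-10,0],
  [0,0,0,0],
  [0,0,0,0],
  [0,0,0,0],
  [0,0,0,0],
  [0,0,0,0],
  [0,0,0,0],
  [0,0,0,0],
  [0,0,0,0],
])

```text
clock: 26.48
tool_pos: [0.5448, -0.2468, 0.2478]
orientation: [-180.0, 0.0, -112.5]
force: [-0.0, 0.3, -1.8]
opening: 0.0598
```

```bash
python3 shot.py i s,190,80,80,120,5
```

```text
26.48 [ 0.5448 -0.2468  0.2478] [-180.     0.  -112.5] F [-0.   0.3 -1.8] M [-0.    0.07  0.01] q [ -5.7  12.6  -7.6   0.  -69.8 -16.8] op 0.0598
```

View pics/is.png

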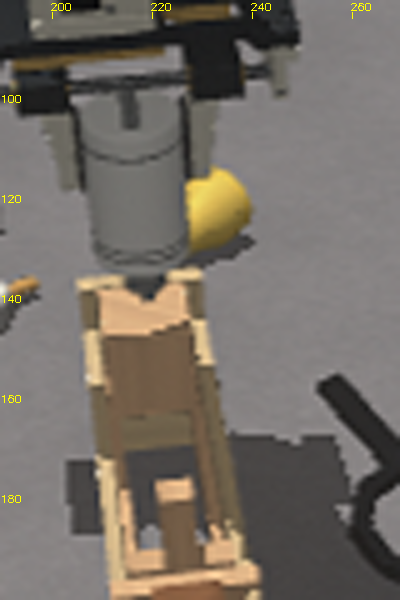

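Call:
jog_arm([
  [0,0,-20,0],
  [0,0,-25,0],
  [0,0,-25,0],
  [0,0,-20,0],
  [0,0,-15,0],
  [0,0,-10,0],
  [0,0,0,0],
  [0,0,0,0],
  [0,0,0,0],
  [0,0,0,0],
])

```text
clock: 27.37
tool_pos: [0.5456, -0.2471, 0.1339]
orientation: [-179.9, 0.0, -112.5]
force: [-0.6, -0.0, -2.6]
opening: 0.0595
```

Call:
jog_arm([
  [0,0,-4,0],
  [0,0,-4,0],
  [0,0,-4,0],
  [0,0,-4,0],
  [0,0,-4,0],
  [0,0,0,0],
  [0,0,0,0],
  [0,0,0,0],
  [0,0,0,0],
  [0,0,0,0],
])

```text
clock: 28.2
tool_pos: [0.5449, -0.247, 0.1128]
orientation: [-180.0, 0.0, -112.5]
force: [0.4, 0.5, -2.9]
opening: 0.0594
```

Call:
jog_arm([
  [0,0,-3,0],
  [0,0,-3,0],
  [0,0,-3,0],
  [0,0,-3,0],
  [0,0,-3,0],
  [0,0,-2,0],
  [0,0,-2,0],
  [0,0,0,0],
  [0,0,0,0],
  [0,0,0,0],
])

```text
clock: 29.03
tool_pos: [0.5448, -0.247, 0.0937]
orientation: [-180.0, 0.0, -112.5]
force: [0.1, -1.0, -1.1]
opening: 0.0597
```

Call:
jog_arm([
  [0,0,-1,0],
  [0,0,-1,0],
  [0,0,-0.5,0],
  [0,0,0,0],
  [0,0,0,0],
  [0,0,0,0],
  [0,0,0,0],
  [0,0,0,0],
  [0,0,0,0],
  [0,0,0,0],
])

```text
clock: 29.87
tool_pos: [0.5449, -0.247, 0.0917]
orientation: [-180.0, -0.0, -112.5]
force: [-1.9, 2.5, 6.1]
opening: 0.0595
```

Call:
jog_arm([
  [0,0,0,0],
  [0,0,0,0],
  [0,0,0,0],
  [0,0,0,0],
  [0,0,0,0],
  [0,0,20,0],
  [0,0,30,0],
  [0,0,30,0],
  [0,0,30,0],
  [0,0,30,0],
], fingers=87)

```text
clock: 30.7
tool_pos: [0.5445, -0.2469, 0.2324]
orientation: [180.0, -0.0, -112.5]
force: [0.7, -0.4, -0.3]
opening: 0.087
```

Call:
jog_arm([
  [2,38,0,-1],
  [3,40,0,-1],
  [3,40,0,-1],
  [3,40,0,-1],
  [3,40,0,-1],
  [3,40,0,-1],
  [3,40,0,-1],
  [3,40,0,-1],
  [3,40,0,-1],
  [2,40,0,-1],
])

```text
clock: 31.53
tool_pos: [0.5726, 0.1531, 0.2312]
orientation: [-180.0, 0.0, -122.6]
force: [1.0, -1.1, 0.0]
opening: 0.087
```

Call:
jog_arm([
  [0,0,-20,0],
  [0,0,-20,0],
  [0,0,0,0],
  [0,0,0,0],
  [0,0,0,0],
  [0,0,0,0],
  [0,0,0,0],
  [0,0,0,0],
  [0,0,0,0],
  [0,0,0,0],
])

```text
clock: 32.37
tool_pos: [0.5729, 0.1509, 0.1915]
orientation: [-180.0, 0.0, -122.5]
force: [-0.0, -0.3, 0.5]
opening: 0.0872
```

```bash
python3 shot.py j s,190,110,220,200,3.4
```

```text
32.37 [0.5729 0.1509 0.1915] [-180.     0.  -122.5] F [-0.  -0.3  0.5] M [ 0.02  0.1  -0.01] q [ 33.7  14.3 -13.    0.  -62.7 -66.2] op 0.0872
```

View pics/js.png

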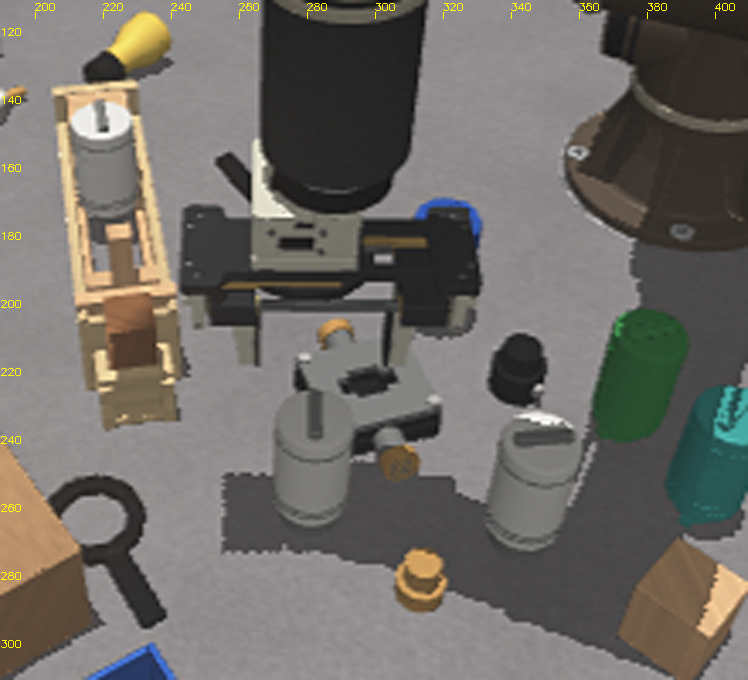

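The fitted cartridge stands upright in place 2 at image (219,155), and the head is empty. The gripper is over spare 1 at (282,240), so I'm descending on it.

Call:
jog_arm([
  [0,0,-20,0],
  [0,0,-25,0],
  [0,0,-25,0],
  [0,0,-20,0],
  [0,0,-14,0],
  [0,0,-8,0],
  [0,0,-2,0],
  [0,0,0,0],
  [0,0,0,0],
  [0,0,0,0],
])

```text
clock: 33.25
tool_pos: [0.5734, 0.1514, 0.0783]
orientation: [-179.9, 0.1, -122.5]
force: [-0.5, -0.5, 2.0]
opening: 0.087
```

Call:
jog_arm([
  [0,0,0,0],
  [0,0,0,0],
  [0,0,0,0],
  [0,0,0,0],
  [0,0,0,0],
  [0,0,0,0],
  [0,0,0,0],
  [0,0,0,0],
  [0,0,0,0],
  [0,0,0,0],
], fingers=45)

```text
clock: 34.08
tool_pos: [0.5729, 0.1511, 0.0772]
orientation: [-180.0, 0.0, -122.5]
force: [0.3, -0.3, 2.4]
opening: 0.0595
```

Call:
jog_arm([
  [0,0,15,0],
  [0,0,30,0],
  [0,0,40,0],
  [0,0,40,0],
  [0,0,40,0],
  [0,-18,13,0],
  [0,-38,0,1],
  [0,-38,0,1],
  [0,-38,0,1],
  [-1,-38,0,1],
])

```text
clock: 34.92
tool_pos: [0.5708, -0.0202, 0.2544]
orientation: [179.9, -0.0, -118.4]
force: [0.4, 0.7, -3.1]
opening: 0.06
```

Call:
jog_arm([
  [-1,-38,0,1],
  [-1,-38,0,1],
  [-1,-38,0,1],
  [0,-37,0,1],
  [0,-18,0,1],
  [0,0,0,1],
  [0,0,0,0],
  [0,0,0,0],
  [0,0,0,0],
  [0,0,0,0],
])

```text
clock: 35.75
tool_pos: [0.5688, -0.1869, 0.255]
orientation: [180.0, 0.0, -112.5]
force: [0.1, -0.4, -2.7]
opening: 0.0592
```

```bash
python3 shot.py k s,190,80,80,120,5
```

```text
35.75 [ 0.5688 -0.1869  0.255 ] [ 180.     0.  -112.5] F [ 0.1 -0.4 -2.7] M [0.07 0.04 0.01] q [  0.5  12.5  -6.8  -0.  -70.7 -22.9] op 0.0592
```

View pics/ks.png

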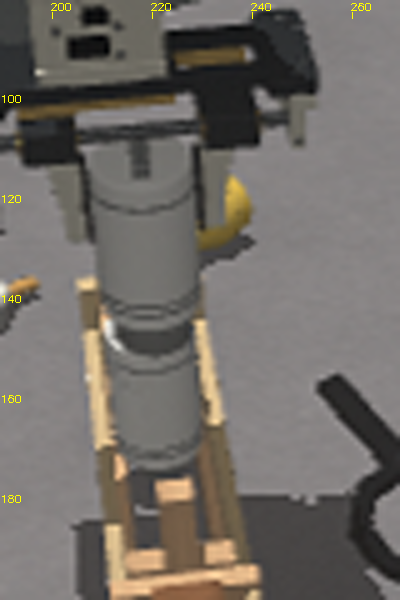

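Call:
jog_arm([
  [0.7,-0.3,-20,0],
  [0,0,-25,0],
  [0,0,-25,0],
  [0,0,-20,0],
  [0,0,-15,0],
  [0,0,-15,0],
  [0,0,-10,0],
  [0,0,-6,0],
  [0,0,0,0],
  [0,0,0,0],
])

```text
clock: 36.63
tool_pos: [0.5698, -0.1881, 0.1195]
orientation: [-180.0, -0.0, -112.5]
force: [-0.4, -0.5, -2.1]
opening: 0.0596
```

Call:
jog_arm([
  [0,0,-5,0],
  [0,0,-4,0],
  [0,0,-4,0],
  [0,0,-3,0],
  [0,0,-3,0],
  [0,0,-3,0],
  [0,0,-2,0],
  [0,0,0,0],
  [0,0,0,0],
  [0,0,0,0],
])

```text
clock: 37.47
tool_pos: [0.5712, -0.1894, 0.1023]
orientation: [-179.6, -0.0, -112.4]
force: [-15.7, 5.4, 44.1]
opening: 0.0598
```

Call:
jog_arm([
  [0,0,8,0],
  [0,0,8,0],
  [0,0,8,0],
  [0,0,6,0],
  [0,0,0,0],
  [0,0,0,0],
  [0,0,0,0],
  [0,0,0,0],
  [0,0,0,0],
  [0,0,0,0],
])

```text
clock: 38.3
tool_pos: [0.5692, -0.1882, 0.1246]
orientation: [180.0, -0.0, -112.5]
force: [0.2, 1.5, -2.3]
opening: 0.0595
```

```bash
python3 shot.py l s,190,110,60,90,7
```

```text
38.3 [ 0.5692 -0.1882  0.1246] [ 180.    -0.  -112.5] F [ 0.2  1.5 -2.3] M [ 0.06  0.08 -0.04] q [  0.4  18.4 -16.8  -0.  -54.9 -22.9] op 0.0595
```

View pics/ls.png

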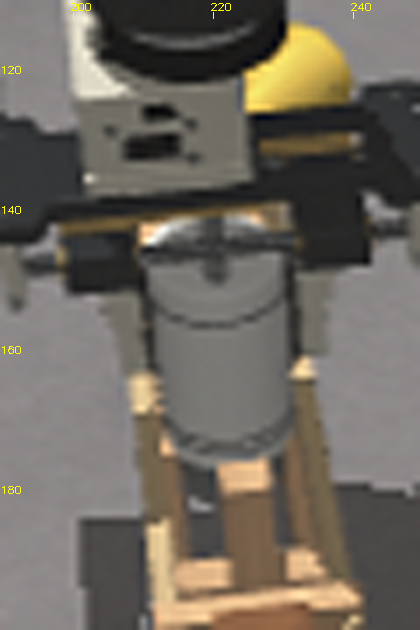

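```bash
python3 - <<'E'
from h import *
yaw=np.radians(-22.5);ex=np.array([np.cos(yaw),np.sin(yaw),0]);ey=np.array([-np.sin(yaw),np.cos(yaw),0]);Z=np.array([0,0,1.])
for n,T in(('ks.pkl',[.5688,-.1869,.255]),('ls.pkl',[.5692,-.1882,.1246])):
    s=load(n);C=np.array(T)-.0052*Z
    print(n,'bar end top',proj(s,[C+.022*ey+.058*Z])[0].round(1),'cyl bottom near',proj(s,[C+.03*ey-.05*Z])[0].round(1),'cap near',proj(s,[C+.024*ey-.072*Z])[0].round(1),'fing',proj(s,[np.array(T)+.035*ex+.0095*ey,np.array(T)-.035*ex+.0095*ey]).round(1).tolist())
crop(load('ks.pkl'),195,95,50,60,10,'ks2.png');crop(load('ls.pkl'),195,130,50,60,10,'ls2.png')
a=cv2.imread('pics/ks2.png');b=cv2.imread('pics/ls2.png');cv2.imwrite('pics/kl.png',cv2.resize(np.hstack([a,b]),None,fx=.8,fy=.8))
E
```

```text
ks.pkl bar end top [217.5 113.8] cyl bottom near [220.6 147.2] cap near [220.9 151.9] fing [[206.2, 128.6], [230.7, 126.2]]
ls.pkl bar end top [220.5 151.5] cyl bottom near [223.2 180.1] cap near [223.5 184. ] fing [[210.0, 163.8], [232.6, 161.3]]
```

View pics/kl.png

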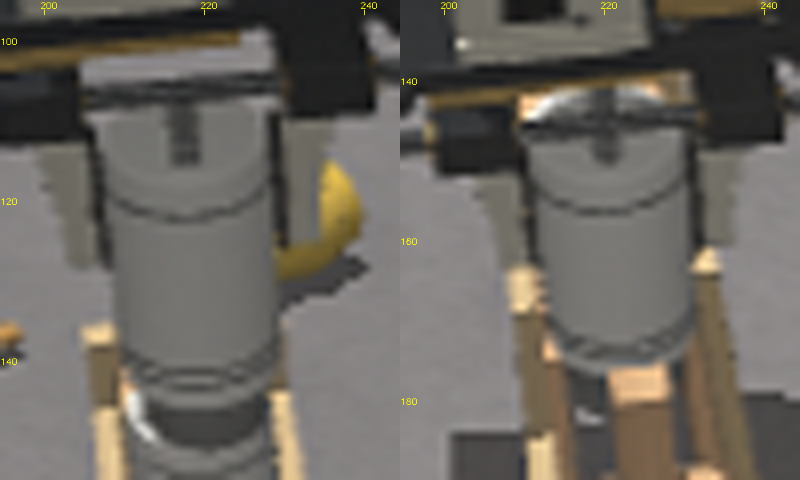

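Call:
jog_arm([
  [-1.1,0.5,0,0],
  [0,0,-8,0],
  [0,0,-6,0],
  [0,0,-4,0],
  [0,0,-3,0],
  [0,0,-2,0],
  [0,0,0,0],
  [0,0,0,0],
  [0,0,0,0],
  [0,0,0,0],
])

```text
clock: 39.18
tool_pos: [0.5684, -0.1877, 0.1022]
orientation: [-180.0, 0.0, -112.5]
force: [-0.9, -0.5, -3.1]
opening: 0.0599
```

Call:
jog_arm([
  [0,0,-2,0],
  [0,0,-1,0],
  [0,0,0,0],
  [0,0,0,0],
  [0,0,0,0],
  [0,0,0,0],
  [0,0,0,0],
  [0,0,0,0],
  [0,0,0,0],
  [0,0,0,0],
])

```text
clock: 40.02
tool_pos: [0.5683, -0.1877, 0.0991]
orientation: [-180.0, 0.0, -112.5]
force: [0.9, -0.3, -2.5]
opening: 0.0599
```

Call:
jog_arm([
  [0,0,-2,0],
  [0,0,-2,0],
  [0,0,-1,0],
  [0,0,0,0],
  [0,0,0,0],
  [0,0,0,0],
  [0,0,0,0],
  [0,0,0,0],
  [0,0,0,0],
  [0,0,0,0],
])

```text
clock: 40.85
tool_pos: [0.5683, -0.1877, 0.0941]
orientation: [-180.0, 0.0, -112.5]
force: [0.3, 0.1, -1.9]
opening: 0.0596
```

Call:
jog_arm([
  [0,0,-2,0],
  [0,0,-2,0],
  [0,0,-2,0],
  [0,0,-1,0],
  [0,0,0,0],
  [0,0,0,0],
  [0,0,0,0],
  [0,0,0,0],
  [0,0,0,0],
  [0,0,0,0],
])

```text
clock: 41.68
tool_pos: [0.5683, -0.1878, 0.0871]
orientation: [-180.0, 0.0, -112.5]
force: [-0.4, 0.7, -2.4]
opening: 0.0597
```

Call:
jog_arm([
  [0,0,-1,0],
  [0,0,-1,0],
  [0,0,0,0],
  [0,0,0,0],
  [0,0,0,0],
  [0,0,-1,0],
  [0,0,0,0],
  [0,0,0,0],
  [0,0,0,0],
  [0,0,0,0],
])

```text
clock: 42.52
tool_pos: [0.5683, -0.1878, 0.0841]
orientation: [180.0, -0.0, -112.5]
force: [-0.4, -0.4, -2.1]
opening: 0.0595
```

Call:
jog_arm([
  [0,0,0,0],
  [0,0,0,0],
  [0,0,0,0],
  [0,0,0,0],
  [0,0,0,0],
  [0,0,20,0],
  [0,0,30,0],
  [0,0,30,0],
  [0,0,30,0],
  [0,0,20,0],
], fingers=87)

```text
clock: 43.35
tool_pos: [0.5692, -0.188, 0.2174]
orientation: [-179.8, 0.0, -112.5]
force: [0.5, -1.1, 0.8]
opening: 0.0866
```

Call:
jog_arm([
  [-10,36,5,0],
  [-10,37,5,0],
  [-10,37,0,0],
  [-10,37,0,0],
  [-10,37,0,0],
  [-10,37,0,0],
  [-10,37,0,0],
  [-11,37,0,0],
  [-11,37,0,0],
  [-11,37,0,0],
])

```text
clock: 44.18
tool_pos: [0.4644, 0.1829, 0.2245]
orientation: [-180.0, 0.0, -112.5]
force: [0.9, -0.2, 0.8]
opening: 0.0868
```

Call:
jog_arm([
  [-11,38,0,0],
  [-11,38,0,0],
  [0,0,-15,0],
  [0,0,-15,0],
  [0,0,0,0],
  [0,0,0,0],
  [0,0,0,0],
  [0,0,0,0],
  [0,0,0,0],
  [0,0,0,0],
])

```text
clock: 45.02
tool_pos: [0.4437, 0.2571, 0.1947]
orientation: [-180.0, 0.1, -112.6]
force: [-0.2, -0.3, -0.1]
opening: 0.0866
```

```bash
python3 shot.py m s,190,110,230,200,3.4
```

```text
45.02 [0.4437 0.2571 0.1947] [-1.800e+02  1.000e-01 -1.126e+02] F [-0.2 -0.3 -0.1] M [0.02 0.08 0.02] q [ 52.1   6.6 -22.3   0.  -61.1 -74.6] op 0.0866
```

View pics/ms.png

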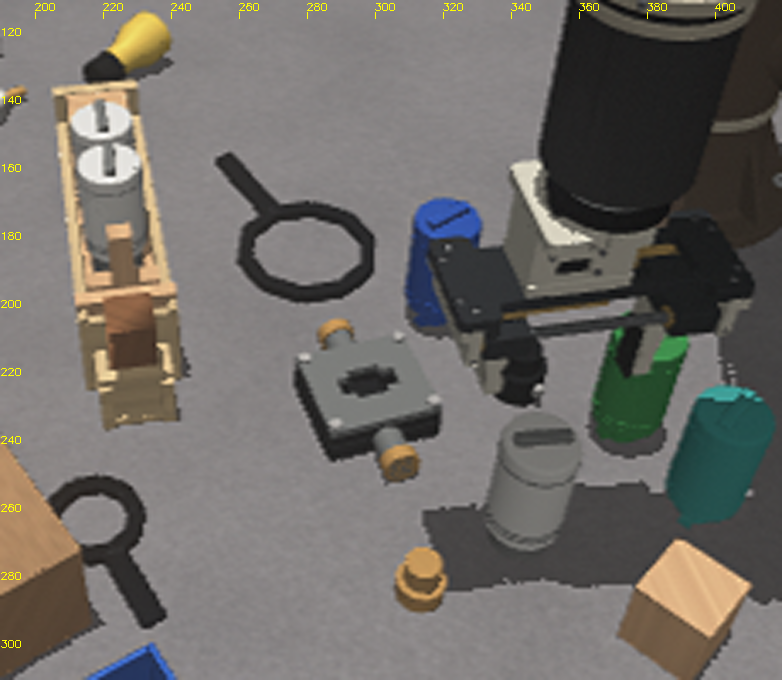

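Two cartridges now stand upright in the rack at image (219,150) and (221,165). The gripper is over spare 2 at (347,250), so I'm descending.

Call:
jog_arm([
  [-0.5,0.5,-20,0],
  [0,0,-25,0],
  [0,0,-25,0],
  [0,0,-22,0],
  [0,0,-15,0],
  [0,0,-8,0],
  [0,0,-2,0],
  [0,0,0,0],
  [0,0,0,0],
  [0,0,0,0],
])

```text
clock: 45.9
tool_pos: [0.4434, 0.2584, 0.0782]
orientation: [-180.0, 0.1, -112.5]
force: [-1.4, 0.2, -0.3]
opening: 0.0869
```

Call:
jog_arm([
  [0,0,0,0],
  [0,0,0,0],
  [0,0,0,0],
  [0,0,0,0],
  [0,0,0,0],
  [0,0,0,0],
  [0,0,0,0],
  [0,0,0,0],
  [0,0,0,0],
  [0,0,0,0],
], fingers=45)

```text
clock: 46.73
tool_pos: [0.4429, 0.2579, 0.0772]
orientation: [-180.0, 0.0, -112.5]
force: [-0.2, 0.2, 3.2]
opening: 0.0598
```

Call:
jog_arm([
  [0,0,15,0],
  [0,0,30,0],
  [0,0,40,0],
  [0,0,40,0],
  [0,0,40,0],
  [7,-18,13,0],
  [13,-35,0,0],
  [13,-35,0,0],
  [13,-35,0,0],
  [13,-35,0,0],
])

```text
clock: 47.57
tool_pos: [0.5013, 0.0982, 0.2545]
orientation: [179.9, -0.0, -112.5]
force: [1.1, -0.2, -2.5]
opening: 0.0595
```

Call:
jog_arm([
  [14,-35,0,0],
  [14,-35,0,0],
  [14,-35,0,0],
  [14,-35,0,0],
  [14,-35,0,0],
  [14,-35,0,0],
  [6.5,-19.5,0,0],
  [0,0,0,0],
  [0,0,0,0],
  [0,0,0,0],
])

```text
clock: 48.4
tool_pos: [0.5917, -0.1296, 0.254]
orientation: [179.9, -0.0, -112.6]
force: [-1.1, 0.9, -2.0]
opening: 0.0596
```

```bash
python3 shot.py n s,190,80,80,120,5
```

```text
48.4 [ 0.5917 -0.1296  0.254 ] [ 179.9   -0.  -112.6] F [-1.1  0.9 -2. ] M [ 0.04  0.05 -0.02] q [  6.1  13.2  -6.   -0.  -70.9 -28.6] op 0.0596
```

View pics/ns.png

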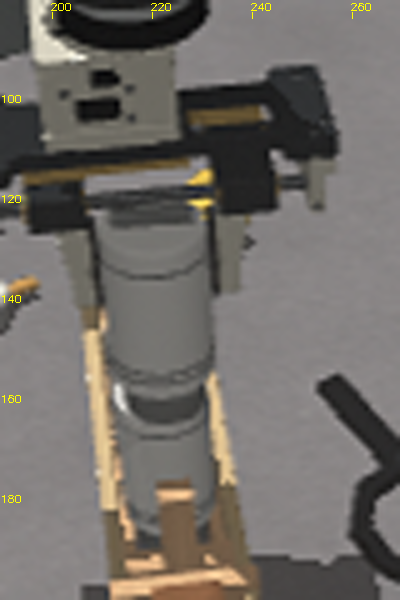

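Call:
jog_arm([
  [0.5,-0.2,-20,0],
  [0,0,-25,0],
  [0,0,-25,0],
  [0,0,-20,0],
  [0,0,-15,0],
  [0,0,-15,0],
  [0,0,-10,0],
  [0,0,-6,0],
  [0,0,0,0],
  [0,0,0,0],
])

```text
clock: 49.28
tool_pos: [0.5931, -0.1296, 0.1196]
orientation: [-180.0, -0.0, -112.5]
force: [0.7, -0.5, -2.4]
opening: 0.0597
```

Call:
jog_arm([
  [0,0,-2,0],
  [0,0,-2,0],
  [0,0,-2,0],
  [0,0,-1,0],
  [0,0,0,0],
  [0,0,0,0],
  [0,0,0,0],
  [0,0,0,0],
  [0,0,0,0],
  [0,0,0,0],
])

```text
clock: 50.12
tool_pos: [0.5929, -0.1299, 0.1121]
orientation: [-180.0, 0.0, -112.5]
force: [0.6, -0.6, -2.2]
opening: 0.0596
```

Call:
jog_arm([
  [-0.4,0.2,0,0],
  [0,0,-1,0],
  [0,0,-1,0],
  [0,0,-1,0],
  [0,0,0,0],
  [0,0,0,0],
  [0,0,0,0],
  [0,0,0,0],
  [0,0,0,0],
  [0,0,0,0],
])

```text
clock: 50.95
tool_pos: [0.5924, -0.1297, 0.1091]
orientation: [-180.0, 0.0, -112.5]
force: [-0.1, 0.5, -2.9]
opening: 0.06
```

In the slot with no resistance. I'm lowering it the rest of the way.

Call:
jog_arm([
  [0,0,-2,0],
  [0,0,-2,0],
  [0,0,-2,0],
  [0,0,-2,0],
  [0,0,-2,0],
  [0,0,-2,0],
  [0,0,-2,0],
  [0,0,-1,0],
  [0,0,0,0],
  [0,0,0,0],
])

```text
clock: 51.78
tool_pos: [0.5924, -0.1298, 0.094]
orientation: [180.0, -0.0, -112.5]
force: [0.3, -0.2, -2.6]
opening: 0.06
```

Call:
jog_arm([
  [0,0,-1,0],
  [0,0,-1,0],
  [0,0,-0.5,0],
  [0,0,0,0],
  [0,0,0,0],
  [0,0,0,0],
  [0,0,0,0],
  [0,0,0,0],
  [0,0,0,0],
  [0,0,0,0],
])

```text
clock: 52.62
tool_pos: [0.5924, -0.1297, 0.0916]
orientation: [-180.0, -0.0, -112.5]
force: [-0.1, 0.5, -3.2]
opening: 0.0597
```

Call:
jog_arm([
  [0,0,0,0],
  [0,0,0,0],
  [0,0,0,0],
  [0,0,0,0],
  [0,0,0,0],
  [0,0,20,0],
  [0,0,30,0],
  [0,0,35,0],
  [0,0,35,0],
  [0,0,30,0],
], fingers=87)

```text
clock: 53.45
tool_pos: [0.5926, -0.1299, 0.2443]
orientation: [-179.9, 0.0, -112.5]
force: [1.2, -0.2, 0.5]
opening: 0.0868
```

Call:
jog_arm([
  [3,8,0,0],
  [5,12,0,0],
  [5,12,0,0],
  [5,8,0,0],
  [0,0,0,0],
  [0,0,0,0],
  [0,0,0,0],
  [0,0,0,0],
  [0,0,0,0],
  [0,0,0,0],
])

```text
clock: 54.28
tool_pos: [0.6103, -0.0901, 0.2415]
orientation: [180.0, -0.0, -112.5]
force: [0.0, -0.6, 0.4]
opening: 0.0874
```

```bash
python3 shot.py o s,190,110,80,120,6 t,245,130,130,90,6
```

```text
54.28 [ 0.6103 -0.0901  0.2415] [ 180.    -0.  -112.5] F [ 0.  -0.6  0.4] M [ 0.07  0.04 -0.04] q [  9.7  14.6  -5.8   0.  -69.6 -32.3] op 0.0874
```

View pics/os.png

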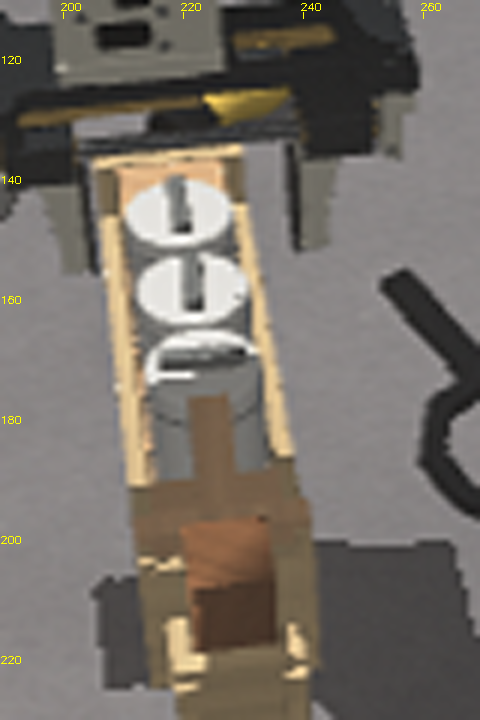

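View pics/ot.png

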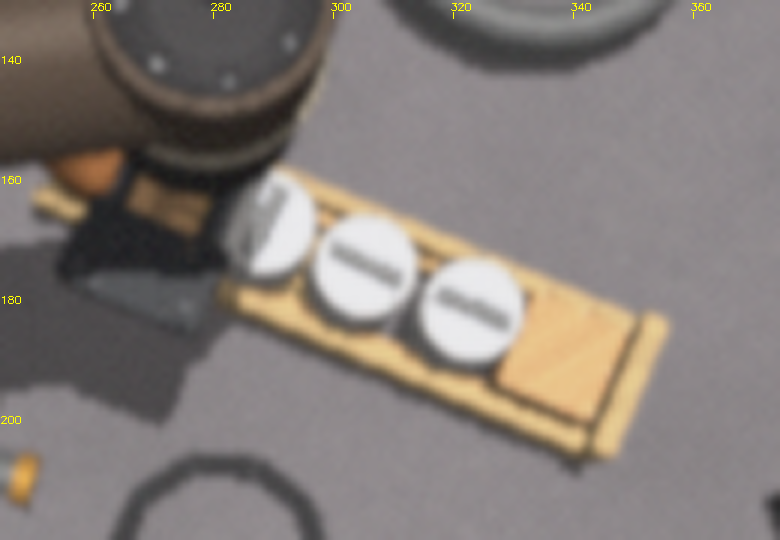

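Call:
jog_arm([
  [1.1,2.7,-20,0],
  [0,0,-25,0],
  [0,0,-25,0],
  [0,0,-25,0],
  [0,0,-20,0],
  [0,0,-10,0],
  [0,0,-5,0],
  [0,0,0,0],
  [0,0,0,0],
  [0,0,0,0],
], fingers=60)

```text
clock: 55.22
tool_pos: [0.6125, -0.087, 0.1131]
orientation: [-179.9, 0.1, -112.5]
force: [-0.3, -0.3, 0.5]
opening: 0.0601
```

Call:
jog_arm([
  [0,0,0,0],
  [0,0,0,0],
  [0,0,0,0],
  [0,0,0,0],
  [0,0,0,0],
  [0,0,0,0],
  [0,0,0,0],
  [0,0,0,0],
  [0,0,0,0],
  [0,0,0,0],
], fingers=10)

```text
clock: 56.05
tool_pos: [0.6113, -0.0869, 0.1116]
orientation: [180.0, -0.0, -112.5]
force: [-2.1, 1.2, 2.5]
opening: 0.02
```

```bash
python3 shot.py p
```

```text
56.05 [ 0.6113 -0.0869  0.1116] [ 180.    -0.  -112.5] F [-2.1  1.2  2.5] M [ 0.52  0.86 -0.01] q [ 10.   20.6 -15.3  -0.  -54.1 -32.5] op 0.02
```

Call:
jog_arm([
  [-0.8,-2,0,0],
  [-0.8,-2,0,0],
  [-0.8,-2,0,0],
  [-0.8,-2,0,0],
  [-0.8,-2,0,0],
  [-0.8,-2,0,0],
  [-0.8,-2,0,0],
  [0,0,0,0],
  [0,0,0,0],
  [0,0,0,0],
])

```text
clock: 56.88
tool_pos: [0.6058, -0.1003, 0.1116]
orientation: [180.0, 0.1, -112.5]
force: [-4.6, 6.8, 3.0]
opening: 0.0198
```

Call:
jog_arm([
  [-0.4,-1,0,0],
  [-0.4,-1,0,0],
  [-0.4,-1,0,0],
  [-0.4,-1,0,0],
  [0,0,0,0],
  [0,0,0,0],
  [0,0,0,0],
  [0,0,0,0],
  [0,0,0,0],
  [0,0,0,0],
])

```text
clock: 57.72
tool_pos: [0.6043, -0.1038, 0.1116]
orientation: [180.0, 0.1, -112.5]
force: [-3.1, 10.1, 4.4]
opening: 0.0199
```

Call:
jog_arm([
  [-0.4,-1,0,0],
  [-0.4,-1,0,0],
  [-0.4,-1,0,0],
  [0,0,0,0],
  [0,0,0,0],
  [0,0,0,0],
  [0,0,0,0],
  [0,0,0,0],
  [0,0,0,0],
  [0,0,0,0],
])

```text
clock: 58.55
tool_pos: [0.6043, -0.1041, 0.1116]
orientation: [-180.0, 0.3, -112.5]
force: [-1.0, 22.3, 3.6]
opening: 0.0198
```

```bash
python3 shot.py p s,190,110,80,120,6 t,245,130,130,90,6
```

```text
58.55 [ 0.6043 -0.1041  0.1116] [-180.     0.3 -112.5] F [-1.  22.3  3.6] M [ 7.91  0.83 -0.09] q [  8.3  20.2 -15.9  -0.3 -53.7 -30.6] op 0.0198
```

View pics/ps.png

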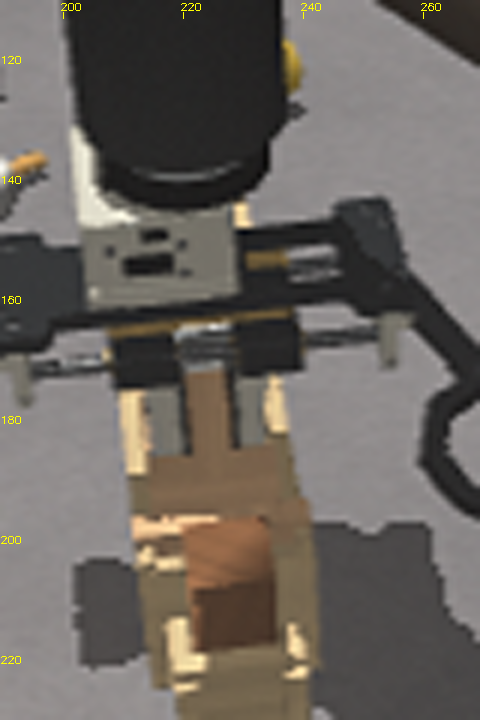

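View pics/pt.png

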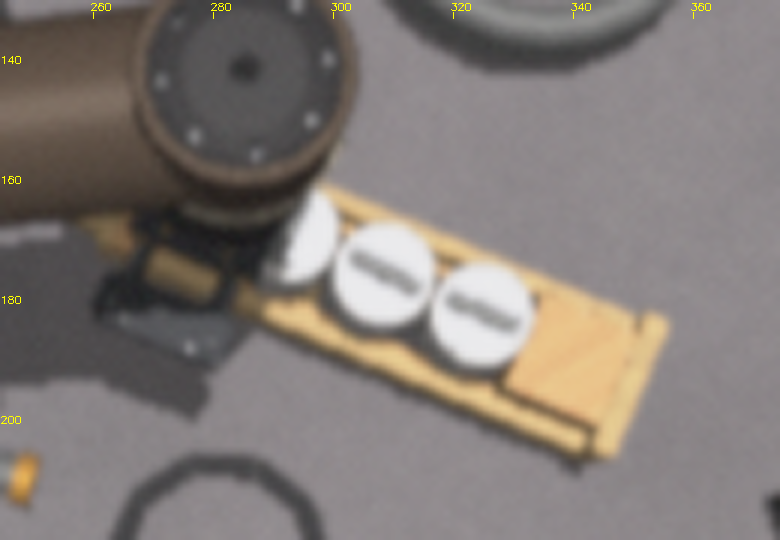

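```bash
python3 - <<'E'
from h import *
t=load('top0.pkl');s=load('scene0.pkl');s2=load('os.pkl')
for nm,q,x0,y0,w,h in(('top',t,245,140,30,30),('scene',s,212,190,32,34)):
    im=q['image'][y0:y0+h,x0:x0+w].astype(int); r,g,b=im[...,0],im[...,1],im[...,2]
    m=((r-b>35)&(r<185)&(g*1.0/r<0.72)).astype(np.uint8)
    n,l,st,ce=cv2.connectedComponentsWithStats(m); i=1+np.argmax(st[1:,4]); print(nm,st[i]+[x0,y0,0,0,0],ce[i]+[x0,y0])
    cn=cv2.findContours((l==i).astype(np.uint8),0,2)[0][0]; print(np.round(cv2.boxPoints(cv2.minAreaRect(cn))+[x0,y0],1).tolist())
crop(s,212,190,32,34,16,'w_s.png'); crop(t,245,143,30,30,16,'w_t.png')
a=cv2.imread('pics/w_s.png');b=cv2.imread('pics/w_t.png');b=cv2.copyMakeBorder(b,0,a.shape[0]-b.shape[0],0,0,0);c=np.hstack([a,b]);cv2.imwrite('pics/w.png',cv2.resize(c,None,fx=.75,fy=.75))
E
```

```text
top [254 149  12  15 127] [259.32283465 155.48818898]
[[251.4, 158.2], [256.6, 147.8], [266.6, 152.8], [261.4, 163.2]]
scene [221 196  14  12 127] [226.93700787 201.46456693]
[[219.9, 197.3], [233.5, 195.8], [234.7, 206.1], [221.1, 207.7]]
```

View pics/w.png

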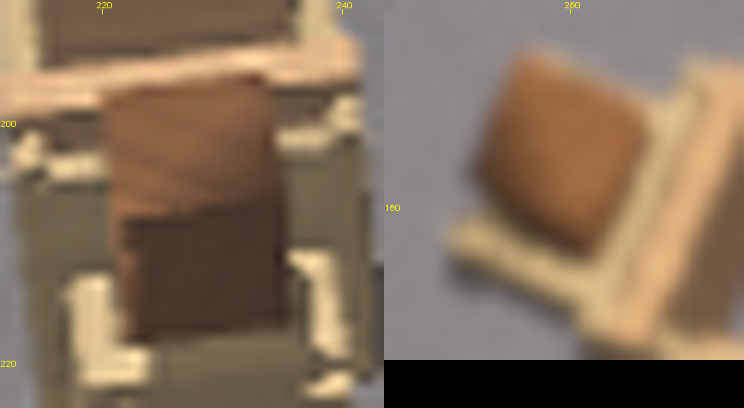

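```bash
python3 - <<'E'
from h import *
t=load('top0.pkl');s=load('scene0.pkl')
yaw=np.radians(-22.5);ex=np.array([np.cos(yaw),np.sin(yaw),0]);ey=np.array([-np.sin(yaw),np.cos(yaw),0]);O=np.array([.5685,-.1898,0])
X=tri(t,[259.3,155.3],s,[227.0,201.5]);print('tri',X,'lat',(X-O)@ex,'y',(X-O)@ey)
for z in(.11,.118,.125):
    for q,u in((t,[259.3,155.3]),(s,[227.0,201.5])):
        P=cast(q,u,z)[0]; print(z,P.round(4),'lat',round((P-O)@ex,4),'y',round((P-O)@ey,4))
E
```

```text
tri [ 0.63379854 -0.02696708  0.11708628] lat -0.0019854762960104175 y 0.17542667079435803
0.11 [ 0.6335 -0.0259  0.11  ] lat -0.0026 y 0.1763
0.11 [ 0.6328 -0.0349  0.11  ] lat 0.0001 y 0.1677
0.118 [ 0.6323 -0.0262  0.118 ] lat -0.0037 y 0.1756
0.118 [ 0.6361 -0.0277  0.118 ] lat 0.0004 y 0.1756
0.125 [ 0.6312 -0.0264  0.125 ] lat -0.0046 y 0.175
0.125 [ 0.6391 -0.0214  0.125 ] lat 0.0008 y 0.1826
```

Call:
jog_arm([
  [1,2.5,0,0],
  [0,0,0,0],
  [0,0,0,0],
  [0,0,0,0],
  [0,0,0,0],
  [0,0,0,0],
  [0,0,20,0],
  [0,0,40,0],
  [0,0,40,0],
  [0,0,30,0],
], fingers=80)

```text
clock: 59.48
tool_pos: [0.6046, -0.1062, 0.2448]
orientation: [-179.9, 0.0, -112.5]
force: [1.1, 0.3, 0.2]
opening: 0.0784
```

Call:
jog_arm([
  [5,12,0,0],
  [10,26,0,0],
  [10,26,0,0],
  [5,13,0,0],
  [0,0,0,0],
  [0,0,0,0],
  [0,0,0,0],
  [0,0,0,0],
  [0,0,0,0],
  [0,0,0,0],
])

```text
clock: 60.32
tool_pos: [0.634, -0.0292, 0.2417]
orientation: [-180.0, 0.0, -112.6]
force: [-0.1, -0.2, 1.1]
opening: 0.0801
```

```bash
python3 shot.py q s,190,110,80,120,6 t,245,130,130,90,6
```

```text
60.32 [ 0.634  -0.0292  0.2417] [-180.     0.  -112.6] F [-0.1 -0.2  1.1] M [ 0.03  0.06 -0.  ] q [ 15.   16.3  -3.5   0.  -70.3 -37.5] op 0.0801
```

View pics/qs.png

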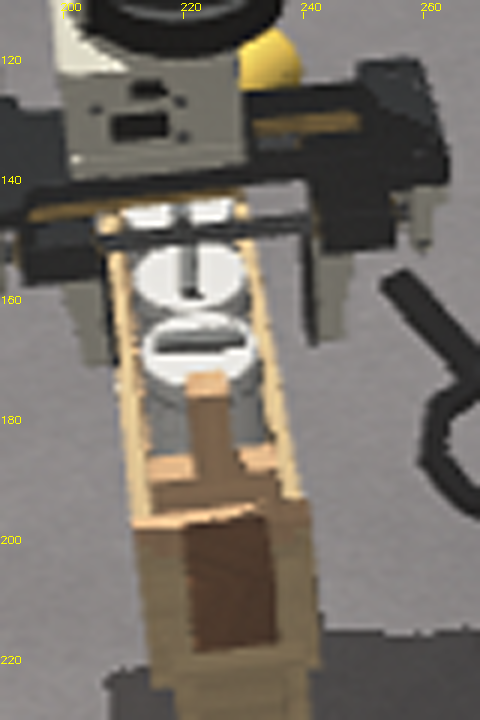

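View pics/qt.png

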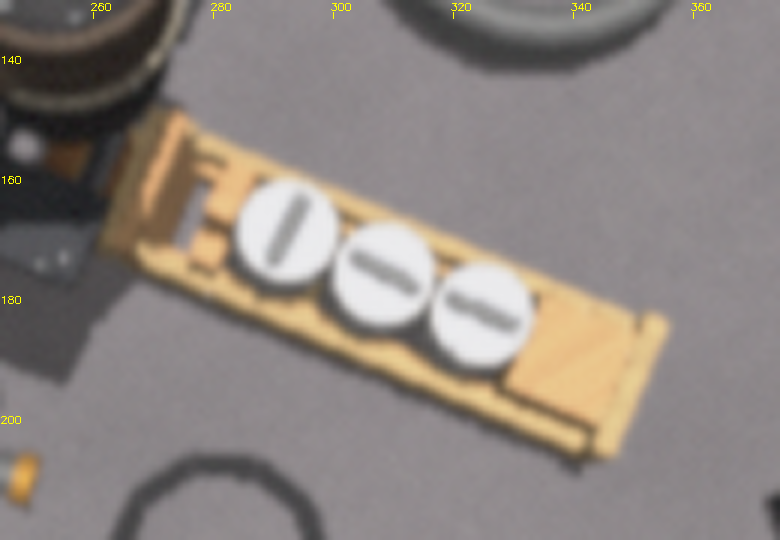

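```bash
python3 - <<'E'
from h import *
t=load('qt.pkl')
yaw=np.radians(-22.5);ex=np.array([np.cos(yaw),np.sin(yaw),0]);ey=np.array([-np.sin(yaw),np.cos(yaw),0]);O=np.array([.5685,-.1898,0])
im=cv2.cvtColor(t['image'],cv2.COLOR_RGB2HSV); m=((im[...,1]<40)&(im[...,2]>165)).astype(np.uint8); n,l,st,ce=cv2.connectedComponentsWithStats(m)
for i in range(1,n):
    if st[i,4]>100 and 270<ce[i,0]<345 and 150<ce[i,1]<200:
        cn=cv2.convexHull(cv2.findContours((l==i).astype(np.uint8),0,2)[0][0]).reshape(-1,2)
        W=cast(t,cn,.136)[:,:2]*1000; e=cv2.fitEllipse(W.astype(np.float32)); P=np.array([*e[0],0])/1000-O; print(np.round(e[0],1),np.round(e[1],1),'lat',round(P@ex*1000,1),'y',round(P@ey*1000,1))
c=lambda p:[245+(p[0]+.5)/6-.5,130+(p[1]+.5)/6-.5]
P=cast(t,[c(p) for p in[(538,290),(638,322),(588,418),(507,375)]],.104).mean(0)-O;print('block',P@ex,P@ey)
E
```

```text
[ 565. -196.] [ 83.6 181.3] lat -0.9 y -7.1
block 0.0018615889049041698 -0.12350842623966153
```

Call:
jog_arm([
  [0.5,1.5,-25,0],
  [0,0,-30,0],
  [0,0,-30,0],
  [0,0,-30,0],
  [0,0,-22,0],
  [0,0,-15,0],
  [0,0,-10,0],
  [0,0,-4,0],
  [0,0,0,0],
  [0,0,0,0],
])

```text
clock: 61.25
tool_pos: [0.6353, -0.0271, 0.0765]
orientation: [-179.9, 0.0, -112.5]
force: [0.2, -0.6, 0.3]
opening: 0.0798
```

Call:
jog_arm([
  [0,0,0,0],
  [0,0,0,0],
  [0,0,0,0],
  [0,0,0,0],
  [0,0,0,0],
  [0,0,0,0],
  [0,0,0,0],
  [0,0,0,0],
  [0,0,0,0],
  [0,0,0,0],
], fingers=25)

```text
clock: 62.08
tool_pos: [0.6346, -0.027, 0.0756]
orientation: [-180.0, -0.0, -112.5]
force: [-0.6, -0.0, 0.4]
opening: 0.0402
```

```bash
python3 shot.py r s,190,110,80,120,6
```

```text
62.08 [ 0.6346 -0.027   0.0756] [-180.    -0.  -112.5] F [-0.6 -0.   0.4] M [0.09 0.21 0.05] q [ 15.1  24.2 -15.1   0.  -50.7 -37.7] op 0.0402
```

View pics/rs.png

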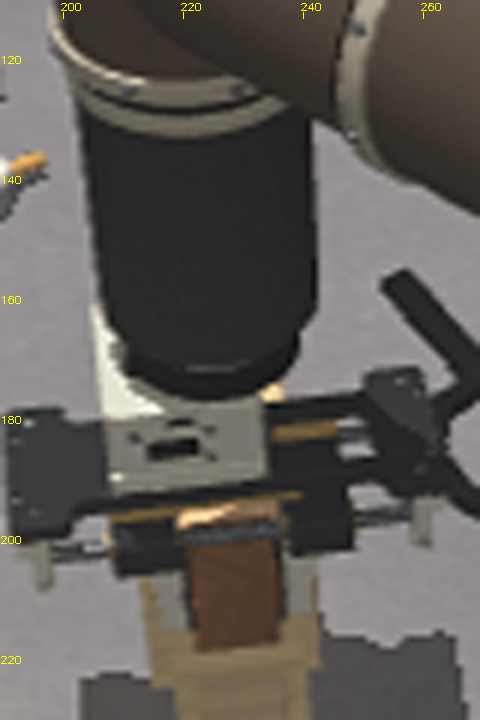

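Call:
jog_arm([
  [0,0,10,0],
  [0,0,25,0],
  [0,0,35,0],
  [0,0,40,0],
  [0,0,40,0],
  [0,0,15,0],
  [-4,-10,0,0],
  [-8,-20,0,0],
  [-6,-15,0,0],
  [-2.5,-4.5,0,0],
])

```text
clock: 62.97
tool_pos: [0.6126, -0.0785, 0.2404]
orientation: [179.9, -0.0, -112.6]
force: [-0.6, -0.1, -0.9]
opening: 0.0399
```

Call:
jog_arm([
  [0,0,0,0],
  [0,0,0,0],
  [0,0,0,0],
  [0,0,0,0],
  [0,0,0,0],
  [0,0,0,0],
  [0,0,0,0],
  [0,0,0,0],
  [0,0,0,0],
  [0,0,0,0],
])

```text
clock: 63.8
tool_pos: [0.6141, -0.0765, 0.2406]
orientation: [180.0, -0.0, -112.5]
force: [-0.6, -0.3, -1.1]
opening: 0.0398
```

```bash
python3 shot.py u s,190,110,80,120,6 t,245,130,130,90,6
```

```text
63.8 [ 0.6141 -0.0765  0.2406] [ 180.    -0.  -112.5] F [-0.6 -0.3 -1.1] M [ 0.01  0.09 -0.03] q [ 11.   14.8  -5.6  -0.  -69.6 -33.5] op 0.0398
```

View pics/us.png

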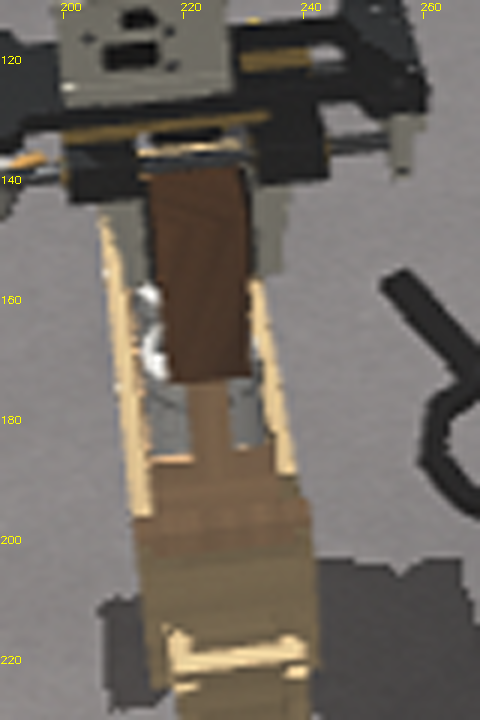

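```bash
python3 - <<'E'
from h import *
s=load('us.pkl')
yaw=np.radians(-22.5);ex=np.array([np.cos(yaw),np.sin(yaw),0]);ey=np.array([-np.sin(yaw),np.cos(yaw),0]);O=np.array([.5685,-.1898,0]);T=np.array([.6141,-.0765,.2406])
print('TCP lat,y',(T-O)@ex,(T-O)@ey)
for dz in(.066,.070,.074):
    print(dz,proj(s,[T-[0,0,dz]])[0].round(1),'top-front',proj(s,[T+[0,0,.11-dz]+.02*ey])[0].round(1))
E
```

```text
TCP lat,y -0.0012291262044500234 0.12212591554937686
0.066 [224.4 173.7] top-front [222.4 146.3]
0.07 [224.5 174.8] top-front [222.5 147.6]
0.074 [224.5 175.8] top-front [222.6 148.9]
```

Call:
jog_arm([
  [0,0,-15,0],
  [0,0,-20,0],
  [0,0,-20,0],
  [0,0,-15,0],
  [0,0,-10,0],
  [0,0,-8,0],
  [0,0,-6,0],
  [0,0,-6,0],
  [0,0,0,0],
  [0,0,0,0],
])

```text
clock: 64.73
tool_pos: [0.6143, -0.0766, 0.1408]
orientation: [-180.0, 0.0, -112.5]
force: [0.0, 0.0, -0.5]
opening: 0.04
```

Call:
jog_arm([
  [0,0,-3,0],
  [0,0,-3,0],
  [0,0,-3,0],
  [0,0,-2,0],
  [0,0,-2,0],
  [0,0,0,0],
  [0,0,0,0],
  [0,0,0,0],
  [0,0,0,0],
  [0,0,0,0],
])

```text
clock: 65.57
tool_pos: [0.6142, -0.0765, 0.1277]
orientation: [-180.0, 0.0, -112.5]
force: [-0.3, 0.7, -1.6]
opening: 0.0401
```

Call:
jog_arm([
  [0,0,-2,0],
  [0,0,-2,0],
  [0,0,-2,0],
  [0,0,-2,0],
  [0,0,-1,0],
  [0,0,0,0],
  [0,0,0,0],
  [0,0,0,0],
  [0,0,0,0],
  [0,0,0,0],
])

```text
clock: 66.4
tool_pos: [0.6138, -0.0769, 0.1183]
orientation: [180.0, -0.0, -112.5]
force: [-0.8, -4.8, -1.4]
opening: 0.0398
```

Call:
jog_arm([
  [0,0,-2,0],
  [0,0,-2,0],
  [0,0,-1,0],
  [0,0,-1,0],
  [0,0,0,0],
  [0,0,0,0],
  [0,0,0,0],
  [0,0,0,0],
  [0,0,0,0],
  [0,0,0,0],
])

```text
clock: 67.23
tool_pos: [0.614, -0.0779, 0.114]
orientation: [-179.9, -0.1, -112.5]
force: [-3.3, -8.4, 7.2]
opening: 0.0395
```

Call:
jog_arm([
  [-0.5,-1.2,0,0],
  [0,0,-1,0],
  [0,0,-1,0],
  [0,0,-1,0],
  [0,0,0,0],
  [0,0,0,0],
  [0,0,0,0],
  [0,0,0,0],
  [0,0,0,0],
  [0,0,0,0],
])

```text
clock: 68.07
tool_pos: [0.6142, -0.0787, 0.1118]
orientation: [-179.9, -0.0, -112.5]
force: [-5.0, -6.1, 14.1]
opening: 0.0396
```

```bash
python3 shot.py v s,190,110,80,120,6 t,245,130,130,90,6
```

```text
68.07 [ 0.6142 -0.0787  0.1118] [-179.9   -0.  -112.5] F [-5.  -6.1 14.1] M [-2.33  1.89 -0.11] q [ 10.8  20.7 -15.3   0.1 -54.  -33.4] op 0.0396
```

View pics/vs.png

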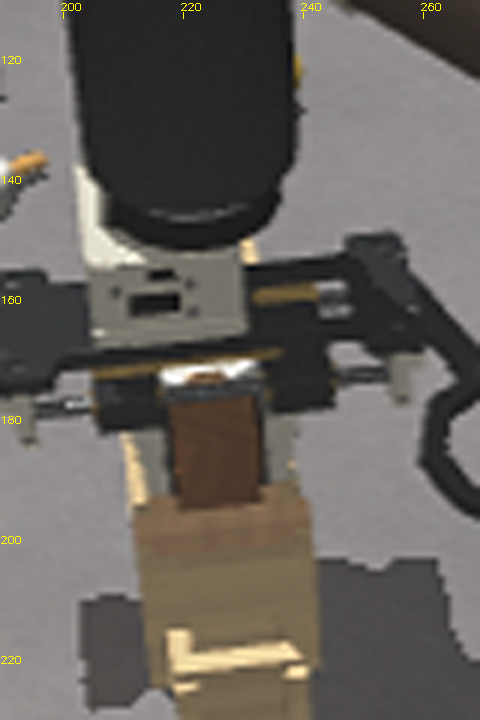

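Call:
jog_arm([
  [0,0,0,0],
  [0,0,0,0],
  [0,0,0,0],
  [0,0,0,0],
  [0,0,0,0],
  [0,0,15,0],
  [0,0,20,0],
  [0,0,25,0],
  [0,0,25,0],
  [0,0,10,0],
], fingers=75)

```text
clock: 69.0
tool_pos: [0.6152, -0.0776, 0.2081]
orientation: [-179.8, 0.1, -112.5]
force: [0.5, -0.1, 2.5]
opening: 0.0749
```

Call:
jog_arm([
  [0,0,0,0],
  [0,0,0,0],
  [0,0,0,0],
  [0,0,0,0],
  [0,0,0,0],
  [0,0,0,0],
  [0,0,0,0],
  [0,0,0,0],
  [0,0,0,0],
  [0,0,0,0],
], fingers=0)

```text
clock: 69.83
tool_pos: [0.6136, -0.0778, 0.2045]
orientation: [180.0, -0.0, -112.5]
force: [-0.4, 0.6, -0.4]
opening: 0.0143
```

```bash
python3 shot.py w s,190,110,80,120,6 t,245,130,130,90,6
```

```text
69.83 [ 0.6136 -0.0778  0.2045] [ 180.    -0.  -112.5] F [-0.4  0.6 -0.4] M [0.06 0.03 0.04] q [ 10.8  16.1  -8.6   0.  -65.2 -33.4] op 0.0143
```

View pics/ws.png

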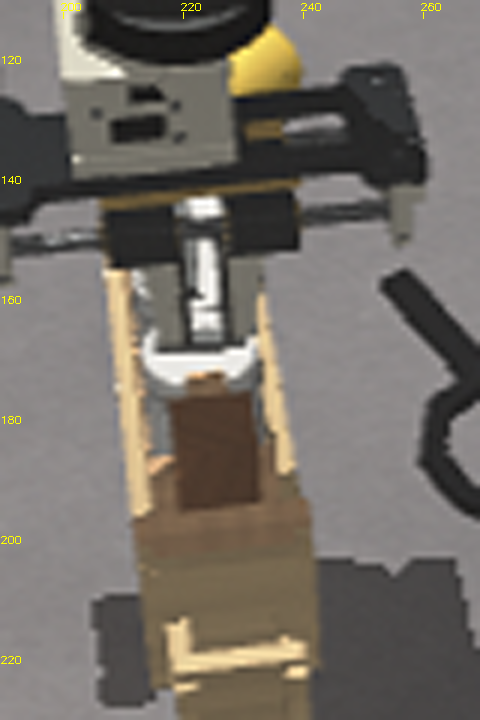

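Call:
jog_arm([
  [0,0,0,0],
  [0,0,0,0],
  [0,0,-15,0],
  [0,0,-12,0],
  [0,0,-8,0],
  [0,0,-4,0],
  [0,0,-3,0],
  [0,0,-3,0],
  [0,0,0,0],
  [0,0,0,0],
])

```text
clock: 70.77
tool_pos: [0.6138, -0.0777, 0.1599]
orientation: [-180.0, 0.0, -112.5]
force: [-0.0, 0.2, -0.2]
opening: 0.0005
```

Call:
jog_arm([
  [0,0,-1,0],
  [0,0,-1,0],
  [0,0,-1,0],
  [0,0,-1,0],
  [0,0,0,0],
  [0,0,0,0],
  [0,0,0,0],
  [0,0,0,0],
  [0,0,0,0],
  [0,0,0,0],
])

```text
clock: 71.6
tool_pos: [0.6137, -0.0777, 0.1556]
orientation: [-180.0, 0.0, -112.5]
force: [-0.8, -0.3, -0.4]
opening: 0.0004
```

Call:
jog_arm([
  [0,0,-1,0],
  [0,0,-1,0],
  [0,0,-1,0],
  [0,0,-1,0],
  [0,0,-1,0],
  [0,0,0,0],
  [0,0,0,0],
  [0,0,0,0],
  [0,0,0,0],
  [0,0,0,0],
])

```text
clock: 72.43
tool_pos: [0.6137, -0.0777, 0.1506]
orientation: [-180.0, 0.0, -112.5]
force: [-1.1, -1.1, 0.1]
opening: 0.0008
```

Call:
jog_arm([
  [0,0,-1,0],
  [0,0,-1,0],
  [0,0,-1,0],
  [0,0,-1,0],
  [0,0,0,0],
  [0,0,0,0],
  [0,0,0,0],
  [0,0,0,0],
  [0,0,0,0],
  [0,0,0,0],
])

```text
clock: 73.27
tool_pos: [0.6137, -0.0777, 0.1466]
orientation: [-180.0, 0.0, -112.5]
force: [-0.3, -0.2, 0.0]
opening: 0.0003
```

Call:
jog_arm([
  [0,0,-1,0],
  [0,0,-1,0],
  [0,0,-1,0],
  [0,0,-1,0],
  [0,0,0,0],
  [0,0,0,0],
  [0,0,0,0],
  [0,0,0,0],
  [0,0,0,0],
  [0,0,0,0],
])

```text
clock: 74.1
tool_pos: [0.614, -0.0779, 0.1436]
orientation: [-179.9, 0.0, -112.5]
force: [-1.3, -0.0, 7.7]
opening: 0.0003
```

```bash
python3 shot.py x s,190,110,80,120,6
```

```text
74.1 [ 0.614  -0.0779  0.1436] [-179.9    0.  -112.5] F [-1.3 -0.   7.7] M [0.17 0.75 0.02] q [ 10.8  18.9 -13.2   0.  -57.8 -33.4] op 0.0003
```

View pics/xs.png

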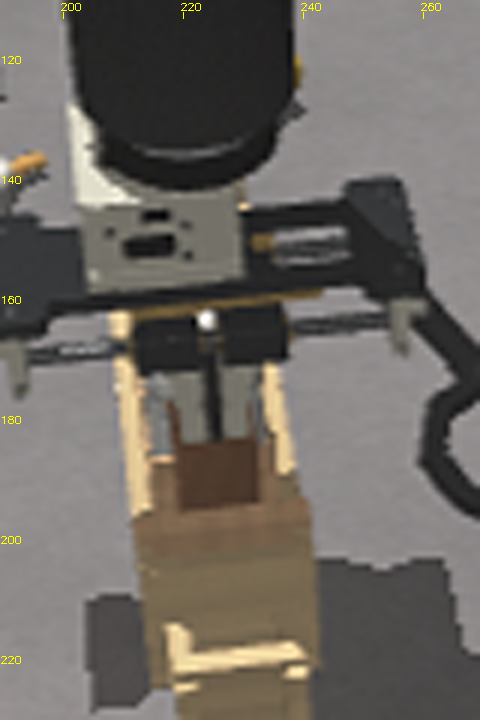

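Call:
jog_arm([
  [0,0,-1,0],
  [0,0,-1,0],
  [0,0,-1,0],
  [0,0,0,0],
  [0,0,0,0],
  [0,0,0,0],
  [0,0,0,0],
  [0,0,0,0],
  [0,0,0,0],
  [0,0,0,0],
])

```text
clock: 74.98
tool_pos: [0.6147, -0.0782, 0.143]
orientation: [-179.8, 0.0, -112.5]
force: [-5.4, 0.1, 19.5]
opening: 0.0002
```

Call:
jog_arm([
  [0,0,-1,0],
  [0,0,-1,0],
  [0,0,-1,0],
  [0,0,0,0],
  [0,0,0,0],
  [0,0,0,0],
  [0,0,0,0],
  [0,0,0,0],
  [0,0,0,0],
  [0,0,0,0],
])

```text
clock: 75.82
tool_pos: [0.6154, -0.0785, 0.1423]
orientation: [-179.6, 0.0, -112.4]
force: [-10.9, 0.1, 32.9]
opening: 0.0004
```

Call:
jog_arm([
  [-0.5,0.2,-1,0],
  [-0.5,0.2,-1,0],
  [-0.5,0.2,-1,0],
  [-0.3,0.1,-1,0],
  [-0.3,0.1,-1,0],
  [0,0,0,0],
  [0,0,0,0],
  [0,0,0,0],
  [0,0,0,0],
  [0,0,0,0],
])

```text
clock: 76.65
tool_pos: [0.6158, -0.0786, 0.1417]
orientation: [-179.3, 0.1, -112.3]
force: [-13.8, -0.4, 54.8]
opening: 0.0006
```

Call:
jog_arm([
  [-0.3,0.1,-1,0],
  [-0.3,0.1,-1,0],
  [-0.3,0.1,-1,0],
  [-0.3,0.1,-1,0],
  [-0.3,0.1,-1,0],
  [0,0,0,0],
  [0,0,0,0],
  [0,0,0,0],
  [0,0,0,0],
  [0,0,0,0],
])

```text
clock: 77.48
tool_pos: [0.6164, -0.0788, 0.1409]
orientation: [-178.9, 0.1, -112.2]
force: [-18.5, -2.2, 76.3]
opening: 0.0005
```

Call:
jog_arm([
  [-0.3,0.1,-1,0],
  [-0.3,0.1,-1,0],
  [0,0,0,0],
  [0,0,0,0],
  [0,0,0,0],
  [0,0,0,0],
  [0,0,0,0],
  [0,0,0,0],
  [0,0,0,0],
  [0,0,0,0],
])

```text
clock: 78.32
tool_pos: [0.6166, -0.0789, 0.1406]
orientation: [-178.8, 0.2, -112.2]
force: [-21.3, -3.1, 84.2]
opening: 0.0005
```

Call:
jog_arm([
  [0.4,-0.1,2,0],
  [0.4,-0.1,2,0],
  [0.4,-0.1,2,0],
  [0.4,-0.1,2,0],
  [0.4,-0.1,2,0],
  [0.4,-0.1,2,0],
  [0.4,-0.1,2,0],
  [0.4,-0.1,3,0],
  [0,0,10,0],
  [0,0,20,0],
])

```text
clock: 79.15
tool_pos: [0.6105, -0.0769, 0.1694]
orientation: [179.7, -0.1, -112.5]
force: [-0.1, -0.3, -0.6]
opening: 0.0005
```

Call:
jog_arm([
  [0,0,40,0],
  [0,0,40,0],
  [20,30,0,0],
  [20,30,0,0],
  [0,40,0,0],
  [0,40,0,0],
  [0,40,0,0],
  [0,40,0,0],
  [0,0,0,0],
  [0,0,0,0],
])

```text
clock: 79.98
tool_pos: [0.6518, 0.1455, 0.2509]
orientation: [179.9, -0.1, -112.3]
force: [-0.8, -1.1, -0.6]
opening: 0.0002
```

```bash
python3 shot.py y s,190,110,80,120,6 t,245,130,130,90,6
```

```text
79.98 [0.6518 0.1455 0.2509] [ 1.799e+02 -1.000e-01 -1.123e+02] F [-0.8 -1.1 -0.6] M [ 0.03  0.08 -0.01] q [ 29.3  19.2   1.9  -0.  -72.8 -51.6] op 0.0002
```

View pics/ys.png

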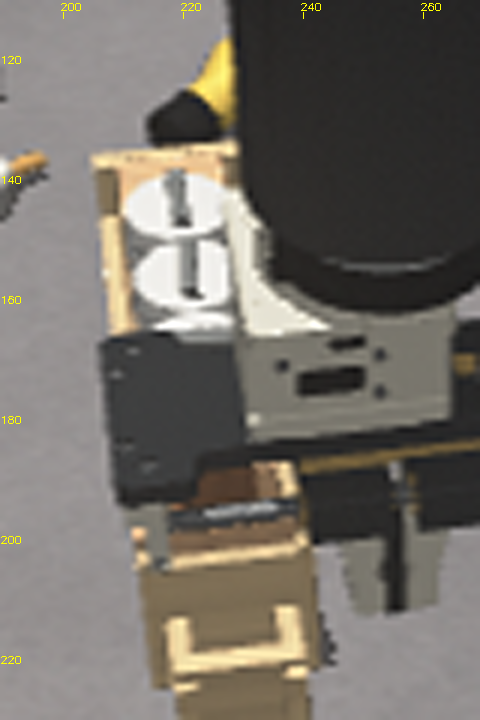

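View pics/yt.png

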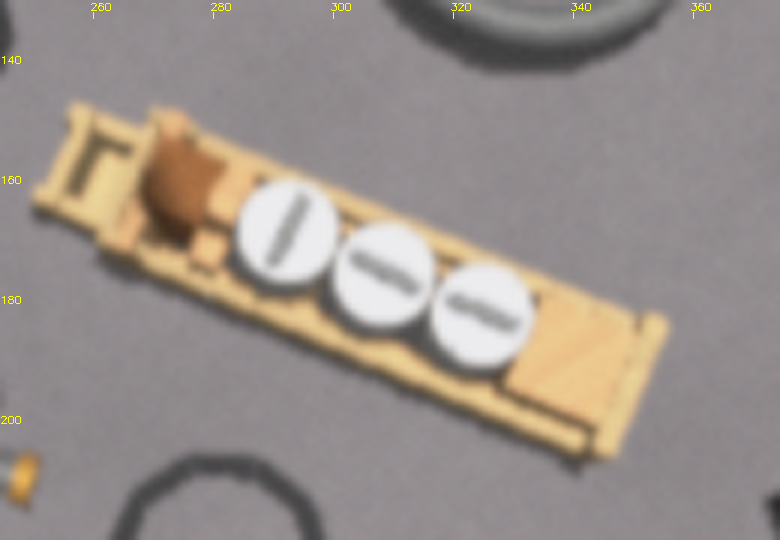

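Call:
jog_arm([
  [-10,38,0,0],
  [-10,38,0,0],
  [-10,38,0,0],
  [-10,38,0,0],
  [-10,38,0,0],
  [-20,30,0,0],
  [0,0,0,0],
  [0,0,0,0],
  [0,0,0,0],
  [0,0,0,0],
])

```text
clock: 80.92
tool_pos: [0.5833, 0.3613, 0.2518]
orientation: [-180.0, -0.0, -112.6]
force: [-0.4, -0.7, -0.4]
opening: 0.0003
```

```bash
python3 shot.py z s,175,110,240,190,3.3
python3 - <<'E'
from h import *
s=load('zs.pkl'); crop(s,195,125,60,100,6,'zs2.png')
yaw=np.radians(-22.5);ex=np.array([np.cos(yaw),np.sin(yaw),0]);ey=np.array([-np.sin(yaw),np.cos(yaw),0]);O=np.array([.5674,-.1894,0])
for k,y,z,x in(('wedge top front',.14,.1405,0),('wedge top back',.10,.1405,0),('board z100',.1316,.1,0),('tab top',.091,.145,0)):
    print(k,proj(s,[O+y*ey+x*ex+[0,0,z]])[0].round(1))
E
```

```text
80.92 [0.5833 0.3613 0.2518] [-180.    -0.  -112.6] F [-0.4 -0.7 -0.4] M [0.04 0.1  0.02] q [ 48.   20.9   4.4   0.  -73.6 -70.6] op 0.0003
wedge top front [225.8 186.9]
wedge top back [224.3 177.6]
board z100 [226.3 195.1]
tab top [223.9 174.4]
```

View pics/zs.png

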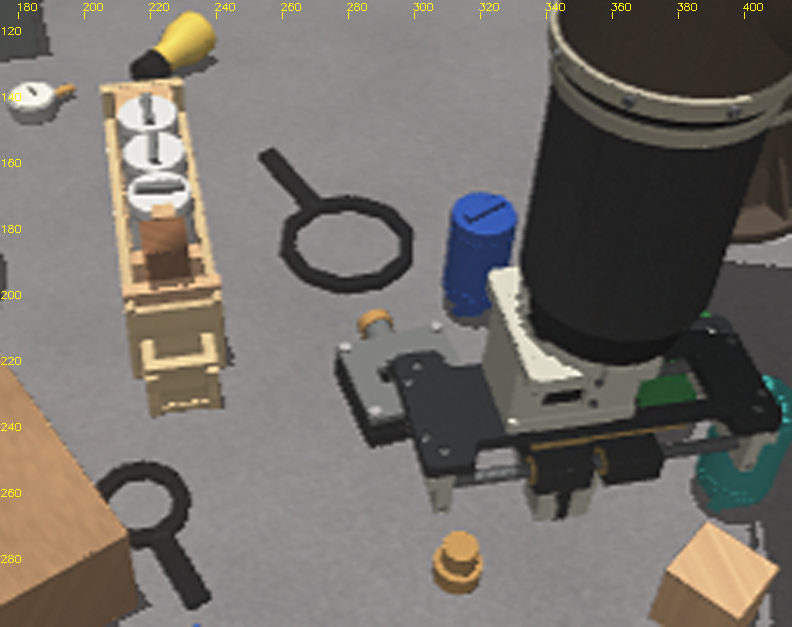

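View pics/zs2.png

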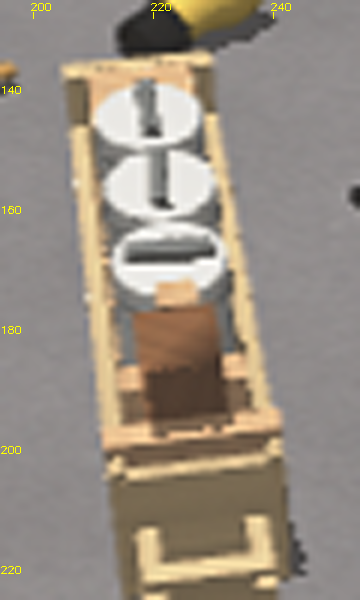

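```bash
python3 - <<'E'
from h import *
t=load('yt.pkl');s=load('zs.pkl')
yaw=np.radians(-22.5);ex=np.array([np.cos(yaw),np.sin(yaw),0]);ey=np.array([-np.sin(yaw),np.cos(yaw),0]);O=np.array([.5674,-.1894,0])
for nm,q,sd in(('top',t,[(291,170),(307,176),(323.5,182.5)]),('scene',s,[(221.5,168),(219.5,156),(217.5,144)])):
    im=cv2.cvtColor(q['image'],cv2.COLOR_RGB2HSV); m=((im[...,1]<45)&(im[...,2]>185)).astype(np.uint8)
    n,l,st,ce=cv2.connectedComponentsWithStats(m,connectivity=4)
    for u in sd:
        ys,xs=np.where(m); k=np.hypot(xs-u[0],(ys-u[1])*(1.0 if nm=='top' else 1.6))<(9.6 if nm=='top' else 11); pts=np.c_[xs[k],ys[k]]
        cn=cv2.convexHull(pts.astype(np.int32)).reshape(-1,2); W=cast(q,cn,.136)[:,:2]*1000; e=cv2.fitEllipse(W.astype(np.float32)); P=np.array([*e[0],0])/1000-O
        print(nm,np.round(e[1],1),'lat',round(P@ex*1000,1),'y',round(P@ey*1000,1))
E
```

```text
top [51.4 58.2] lat -2.0 y 53.0
top [54.8 64.3] lat -1.9 y -3.9
top [54.5 63.2] lat -1.0 y -64.8
scene [54.2 56.5] lat -0.1 y 49.2
scene [55.1 61.9] lat -0.5 y -7.8
scene [55.5 56.7] lat -0.8 y -70.3
```

```bash
python3 -c "
from plant import close_job
print(close_job())"
```

```text
the job is handed in; nothing more can be done
None
```

The job is handed in, at about 81 s on the robot's clock. The fitted cartridge and both spares stand in the rack with one packing block, and the row is locked by the wedge.

**What I did**
- I drew the bulkhead back to its stop and put a block in place 1.
- I turned the fitted cartridge anticlockwise to its stop, eased off, lifted it out and stood it in place 2. The two spares went into places 3 and 4.
- I ran the bulkhead up until it stopped moving. It travelled about 18.5 mm, against 18 mm expected for a tight row.
- I set the wedge thin end down in the gap and pressed it down with closed fingers to 84 N. I then moved the arm clear.

**Last checks**
- **Row:** the cartridges measure at about rack y = 51, -6 and -68 mm, within 2 mm of the middle line. Their tops are at the same height in both camera views, which fits all three being seated.
- **Wedge:** it stands upright, with its top at about 141 mm and so its tip at about 31 mm. In the scene view its top edge is where it should be to within a pixel.
- **Other things:** none of the other objects I could see had visibly shifted. Some were behind the arm or outside the last pictures.

**What went wrong or disagreed**
- The first spare caught on a rail at its first lowering (44 N) and slipped about 10 mm in the grip. I moved it 1 mm sideways, it went in freely, and I released it slightly above its seat.
- The two cameras disagree by 3–5 mm along the row. I settled this with the touch readings and the known position of the tool.
- I could not measure how hard the wedge still presses on the bulkhead once released.

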